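Fetch the clockwork barrel from behind the dial cover and knob

ROBOT

A 7-joint arm with a two-finger parallel gripper is mounted at the origin on the work surface. World frame = base frame: x ahead of the robot, y to its left, z up, the work surface at z = 0. Lengths are in m, angles in degrees, forces in N, time in s.
With the tool pointing down it reaches from about 0.35 to 0.9 m from the base axis. Payload 19.9 kg.
Tool frame: the origin (TCP) lies between the finger pads; the fingertips stand 8 mm ahead of it and the grasp point (between the pads) lies 11 mm behind it (bot.nose_length is the distance from the TCP to the fingertips, in m); x points along the fingers, y is the direction in which the jaws open and shut, and the axes are right-handed (so a half turn about x gives the same grasp; the last joint's range is limited). The gripper opens to 85 mm and grips with 20 to 120 N. Pads are 22 mm wide; open, the fingers measure 114 mm over their backs; the gripper's body (76 mm by 85 mm) begins 54 mm behind the grasp point. The pads swing forward as they close: fully open they stand 13 mm farther back than shut.
Start: joints at [63.512, 23.915, -0.59, 92.452, 0.269, 63.638, -3.037], TCP at [0.255, -0.57, 0.239] pointing down, gripper open.
Joint ranges: [-161.28, 161.28], [-22.2, 115.67], [-73.04, 71.86], [3.21, 147.25], [-68.34, 248.33], [10.77, 114.83], [-161.83, 161.83]. Speed limits (degrees/s): [108.29, 108.29, 136.94, 136.94, 172.46, 172.46, 172.46].

INTERFACE

Orientations are given as a 3x3 rotation matrix whose columns are the frame's x, y, z axes.
In Python, from station import bot gives the robot as it stands. The module is installed in compiled form; this text tells all that it offers.
- The arm moves only by the tool jog_arm, never from a script. Its argument "series" is a list of rows, each a list of 2 entries, a list of its own where there are three numbers: the shift along the tool's x, y, z as a fraction of full scale, then the turn, a rotation vector about the tool's x, y, z as a fraction of full scale. A call has 1 to 12 rows; each row shifts and turns the commanded pose from where the row before left it, along the tool's axes as they then stand; what a row does not reach is not made up. Full scale, the value 1, is 30 cm for a shift and 180 degrees for a turn. A row lasts 1/8 s, in which the tool goes at most 62.5 mm and 10.7 degrees, less where a joint would pass 70% of its speed; a pose out of reach is approached as far as the arm can. A call with a number of a shift or a turn outside -1 to 1 is refused whole. A call with a gripper value outside its range is refused whole. "jaw" is the finger opening in mm, from 0 to 85.4, set as the call begins (left out, the last holds). The fingers move at their own pace and stop on an object; the grip force is fixed at half the most. Time passes only in rows, so rows that do not move let the fingers close. It gives the time, the measured TCP pose, the force and the opening at its end, in the units of the state.
- bot.sense(): the state, without advancing time (a new reading comes with each control period).
- bot.read_camera(name): name is "scene" or "top" or "wrist"; returns a dict with "image" (384x512x3 uint8, blue, green, red), "fovy" (degrees; the focal length in pixels is half the picture's height over the tangent of half this angle, whatever the lens; pixels are square), "cx", "cy" (the principal point, pixels), "world_to_cam" (4x4, takes a point from world to camera coordinates); the wrist camera has in their place "hand_eye" (4x4, takes a point from camera to tool coordinates, whose origin is the TCP and whose axes are the tool frame's). Camera axes: x right, y up, looking along -z (the intrinsics and any distortion apply to the point x, -y, -z); pixel columns grow to the right and rows downward; lengths in m; the calibration is good to about 2 mm. The wrist camera is an equidistant fisheye: a pixel r from the principal point sees the ray r / f radians off the axis. A picture is of the moment at which its call begins: read the wrist's pose just before it. There is no depth.
- bot.close_job(): hands the job in, once; it reports no verdict.
Trained networks look in the newest picture that a camera, given by its name, has taken for a name from the list of things; names that differ only in an ending like _2 or _b are one class to them, and where a whole thing is asked for, a point or a joint stands for the part that bears it (a point fixed in the world has none). Each returns a list of dicts, best first, with "conf" (0 to 1); they miss things now and then, are a little off and sometimes report something else, mostly with a low value. They report only what shows in the picture. A call takes as long as a camera call. They do not tell look-alikes from the thing itself.
- bot.recognise(camera, name): "extent" ([left, top, right, bottom] in pixels, round what is visible of it).
- bot.cut_out(camera, name): "pixels" (384x512 bool, what is visible of it) and "extent" ([left, top, right, bottom] in pixels, round what is visible of it).
- bot.landmark_of(camera, name): "point" ([column, row] in pixels: a listed point, or the origin of a listed thing).
The state is a dict: "time_s": time; "joint_positions": joint angles; "dq": joint speeds; "joint_torque": joint torques, N m; "tool_pos": TCP position; "tcp_rot": TCP orientation; "ft_force": force on the tool from outside, world axes, zero at the start; "torque": the same for the moment, N m; "width": finger opening in m.
Only numpy, scipy, OpenCV 4.12 (cv2) and the standard library are available. Lean on these libraries where they do the work, as an engineer would, in place of code of your own. Each camera call takes 0.05 s, during which the arm holds its last target.

TASK

Move the spring clip with the glass dial cover and the chrome handle knob off the grey parts board and stand both in the pale green tray; only then take the brass clockwork barrel from behind them and stand it flat inside the rim of the black iron collar. While the barrel goes into the collar both stay in the tray; then put the clip and the knob back upright, each on the spot of the board where it stood at the start. Never let the clip with the glass tip over, and leave the other loose things on the bench where they are.

Things in the scene. Friction and masses are not known exactly. Their poses are not given: they have to be found in the camera images.
- clip_mid (a point): Steel spring clip gripping a round clear glass dial cover upright, 74 mm tall, 0.22 kg. Foot 34 (x) x 40 (y) x 12 mm; two steel leaves, 20 mm over their outer faces (x), 30 wide (y), 12 to 50 mm up; glass 56 across (y), 8.5 thick (x), 18 to 74 mm up. Grip it across the leaves, closing along x. Point on its middle axis 37 mm above the underside, z up; its x starts within 5 deg of the board's x.
- knob_mid (a point): Chrome handle knob, round, standing on its foot, about 0.22 kg, 64 mm tall: foot 42 mm across, waist 26 mm, round straight head 38 mm across from 22 to 54 mm above the underside, domed top. This point is on its axis, 32 mm above the underside; z up along the axis.
- barrel_mid (a point): Loose brass clockwork barrel, an upright round drum, 52 mm tall, 0.3 kg: flange 52 mm across and 5 high at the bottom, drum 48 across up to 47 mm, steel arbor stub 10 across on top. Point on its axis 26 mm above the underside, z up. The stop plate is 8 mm behind it and clip and knob 5 to 10 mm off on either side, so fingers find room (closing along the board's y) only when both are cleared.
- board: Fixed grey parts board, 120 (x) x 160 (y) mm, top 6 mm above the bench; origin at the centre of its underside, z up. Aluminium stop plate 50 wide (y), 4 thick, 53 high, near face at x = +46 mm. Dark round pads 54 mm across: the barrel's at x +12, y 0; two more at x -7, y +52 and -52 mm, one with the clip near it, one with the knob, either way round.
- tray: Pale green enamel tray, fixed, 130 (x) x 180 (y) mm outside, walls 4 mm thick, rim 11 mm high, inner floor 4 mm above the bench. Origin at the centre of its underside, z up. Room for the clip and the knob side by side along y.
- collar: Black iron meter base collar, fixed: a round base 116 mm across with its floor 6 mm above the bench and a raised ring on it, 100 mm outer and 80 mm inner diameter, its top 12 mm above the bench (6 mm above the floor). Origin on its axis at the underside, z up.
- loupe_mid (a point): Black eyepiece loupe, 40 mm across, 34 mm tall, loose, not part of the job. Point on its axis at mid-height.
- oiler_mid (a point): Small clear bottle with black cap, 34 mm across, 65 mm tall, loose, not part of the job. Point on its axis at mid-height.
- gear_mid (a point): Small brass gear wheel lying flat, 49 mm across with a steel arbor, 22 mm tall, loose, not part of the job. Point on its axis at mid-height.
- magnet_mid (a point): Dark U-shaped brake magnet lying flat, 44 x 46 mm, 18 mm tall, loose, not part of the job. Point at its middle, at mid-height.
There are look-alikes about, which are no part of the job. What is meant by the part that bears barrel_mid is not pink, and is the smaller of those in its own colour.

How it is judged (in metres and radians):
On the way, in this order (a step that is already met when the one before it is completed fails the run):
1. the clip with the glass and the knob both stand in the green tray, while the barrel is still where it was (x of clip_mid in the frame of tray between -0.05 and 0.05 m and y of clip_mid in the frame of tray between -0.075 and 0.075 m and z of clip_mid in the frame of tray below 0.049 m and angle between each of clip_mid, knob_mid's own z axis and vertical below 0.15 rad and x of knob_mid in the frame of tray between -0.05 and 0.05 m and y of knob_mid in the frame of tray between -0.075 and 0.075 m and z of knob_mid in the frame of tray below 0.044 m and linear speed of each of clip, knob below 0.03 m/s and distance of barrel_mid from where it was at the start of the episode below 0.03 m), for 0.2 s.
2. the barrel stands inside the iron collar, with the clip and the knob still in the tray (horizontal distance between barrel_mid and collar below 0.015 m and z of barrel_mid in the frame of collar below 0.037 m and angle between barrel_mid's own z axis and vertical below 0.12 rad and x of clip_mid in the frame of tray between -0.05 and 0.05 m and y of clip_mid in the frame of tray between -0.075 and 0.075 m and z of clip_mid in the frame of tray below 0.049 m and angle between each of clip_mid, knob_mid's own z axis and vertical below 0.15 rad and x of knob_mid in the frame of tray between -0.05 and 0.05 m and y of knob_mid in the frame of tray between -0.075 and 0.075 m and z of knob_mid in the frame of tray below 0.044 m and linear speed of barrel below 0.03 m/s), for 0.2 s.
At the end, for the whole second after the job is handed in: The barrel stands upright and flat inside the collar's ring (axis within 15 mm of the collar's); the clip with the glass and the knob stand upright, each within 15 mm of where it stood at the start; all at rest and released (horizontal distance between barrel_mid and collar below 0.015 m and z of barrel_mid in the frame of collar below 0.037 m and angle between each of barrel_mid, clip_mid, knob_mid's own z axis and vertical below 0.12 rad and distance of each of clip_mid, knob_mid from where it was at the start of the episode below 0.015 m and linear speed of each of barrel, clip, knob below 0.03 m/s); the robot touches nothing.
It fails at once if the clip with the glass tips over (more than about 35 degrees) (angle between clip_mid's own z axis and vertical above 0.6 rad).
It fails at once if the loupe is disturbed (moved more than 25 mm) (distance of loupe_mid from where it was at the start of the episode above 0.025 m).
It fails at once if the small bottle is disturbed (moved more than 25 mm) (distance of oiler_mid from where it was at the start of the episode above 0.025 m).
It fails at once if the gear wheel is disturbed (moved more than 25 mm) (distance of gear_mid from where it was at the start of the episode above 0.025 m).
It fails at once if the brake magnet is disturbed (moved more than 25 mm) (distance of magnet_mid from where it was at the start of the episode above 0.025 m).
It also fails if it takes over 141 s, if anything falls off the work surface, if the arm or the gripper's body presses on something with over 40 N, if the wrist force passes 120 N, or if a joint passes its speed limit or range.

## Working session

There is one attempt and no reset: what is moved stays moved. The work goes in short steps, Python scripts to look and compute and a tool call to move; the robot and the scene stay as the last step left them, time stands still between calls to the robot, and variables do not carry over. Pictures are saved under pics/ and viewed, and the job is handed in when it is done.

Besides the shell and the picture viewer there is one more tool, called after "Call:" by a JSON object that holds its "fn" and its "kwargs", one argument or row to a line. jog_arm: Moves the arm, as the interface text tells. Its arguments: {"type":"object","properties":{"series":{"type":"array"},"jaw":{"type":"number"}},"required":["series"]}

```bash
mkdir -p pics; python3 - <<'E'
from station import bot
import cv2
s=bot.sense();print(s['time_s'],s['tool_pos'],s['tcp_rot'],s['width'])
for c in ['scene','top','wrist']:
    r=bot.read_camera(c);cv2.imwrite(f'pics/{c}0.png',r['image'])
    print(c,r['fovy'],r['cx'],r['cy'],r.get('world_to_cam',r.get('hand_eye')), r.keys())
    for n in ['clip_mid','knob_mid','barrel_mid','board','tray','collar','loupe_mid','oiler_mid','gear_mid','magnet_mid']:
        print(n,[(d['point'],round(d['conf'],2)) for d in bot.landmark_of(c,n)],[([int(v) for v in d['extent']],round(d['conf'],2)) for d in bot.recognise(c,n)])
E
```

```text
0.0 [ 0.25515749 -0.57015204  0.23868521] [[-5.79570790e-04  4.08502015e-01 -9.12757234e-01]
 [ 1.11058808e-03 -9.12756561e-01 -4.08502419e-01]
 [-9.99999215e-01 -1.25045337e-03  7.53295732e-05]] 0.08557832293707825
scene 49.727384279648675 251.3037239669667 195.9524938244928 [[ 0.06722013  0.99761855  0.01544965 -0.01429441]
 [-0.80718522  0.04527388  0.58855951  0.39344046]
 [ 0.58645841 -0.05203377  0.80830626 -1.22007657]
 [ 0.          0.          0.          1.        ]] dict_keys(['image', 'fovy', 'cx', 'cy', 'world_to_cam'])
clip_mid [([294.9, 201.2], 0.87), ([193.1, 156.5], 0.68), ([265.8, 213.7], 0.18)] [([280, 184, 303, 219], 0.88)]
knob_mid [([240.2, 207.9], 0.58)] [([235, 197, 252, 228], 0.67), ([183, 275, 200, 299], 0.5), ([226, 192, 309, 247], 0.48)]
barrel_mid [([266.5, 214.0], 0.83), ([187.5, 235.8], 0.76), ([252.2, 269.0], 0.74)] [([300, 141, 320, 163], 0.72), ([168, 216, 210, 261], 0.65), ([254, 199, 283, 224], 0.62), ([232, 248, 269, 298], 0.61), ([182, 271, 196, 301], 0.2)]
board [([267.4, 219.0], 0.97)] [([225, 192, 309, 248], 0.75)]
tray [([392.9, 211.6], 0.8)]
[... 1508 characters left out ...]
02, 287], 0.37)]
gear_mid [([191.5, 125.2], 0.61)] [([184, 117, 208, 137], 0.83)]
magnet_mid [([317.6, 282.9], 0.73)] [([305, 270, 330, 293], 0.88)]
wrist 65.70646984690485 256.2461128103548 198.15069619506895 [[ 7.54528904e-05  3.00371181e-01 -9.53822388e-01 -1.33532104e-01]
 [ 9.99999929e-01 -3.74334088e-04 -3.87769123e-05  6.01584454e-04]
 [-3.68695701e-04 -9.53822318e-01 -3.00371188e-01 -7.65786172e-02]
 [ 0.00000000e+00  0.00000000e+00  0.00000000e+00  1.00000000e+00]] dict_keys(['image', 'fovy', 'cx', 'cy', 'hand_eye'])
clip_mid [] []
knob_mid [] []
barrel_mid [] []
board [] []
tray [] []
collar [] []
loupe_mid [] []
oiler_mid [] []
gear_mid [] []
magnet_mid [] [([18, 0, 47, 13], 0.7)]
```

View pics/scene0.png

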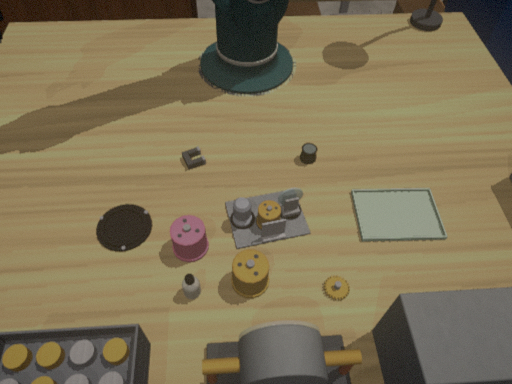

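View pics/top0.png

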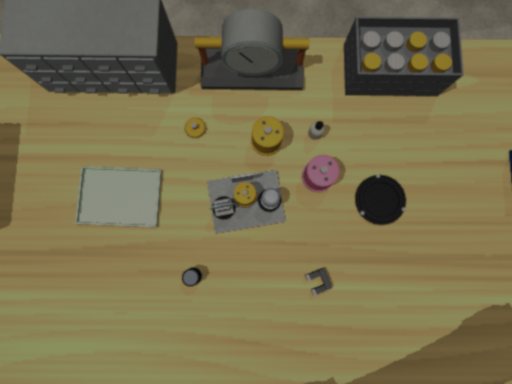

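View pics/wrist0.png

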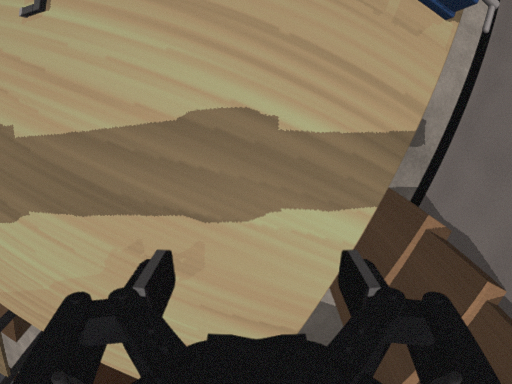

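```bash
cat > h.py <<'E'
import numpy as np, cv2
from station import bot
def grab(c,name=None):
    s=bot.sense(); r=bot.read_camera(c)
    if name: cv2.imwrite(f'pics/{name}.png',r['image'])
    r['f']=192/np.tan(np.radians(r['fovy']/2))
    if c=='wrist':
        T=np.eye(4);T[:3,:3]=s['tcp_rot'];T[:3,3]=s['tool_pos']
        r['c2w']=T@r['hand_eye']
    else: r['c2w']=np.linalg.inv(r['world_to_cam'])
    r['w']=c=='wrist'
    return r
def ray(r,p):
    u=(p[0]-r['cx'])/r['f'];v=(p[1]-r['cy'])/r['f']
    if r['w']:
        t=np.hypot(u,v);k=np.tan(t)/t if t>1e-9 else 1
        u*=k;v*=k
    d=r['c2w'][:3,:3]@np.array([u,-v,-1.]);return r['c2w'][:3,3],d/np.linalg.norm(d)
def onz(r,p,z):
    o,d=ray(r,p);return o+d*(z-o[2])/d[2]
def proj(r,P):
    P=np.asarray(P,float)
    q=np.linalg.inv(r['c2w'])@np.append(P,1);x,y,z=q[0],-q[1],-q[2]
    u,v=x/z,y/z
    if r['w']:
        h=np.hypot(u,v);t=np.arctan2(np.hypot(x,y),z);k=t/h if h>1e-9 else 1;u*=k;v*=k
    return np.array([r['cx']+r['f']*u,r['cy']+r['f']*v])
def tri(obs):
    A=np.zeros((3,3));b=np.zeros(3)
    for r,p in obs:
        o,d=ray(r,p);M=np.eye(3)-np.outer(d,d);A+=M;b+=M@o
    return np.linalg.solve(A,b)
E
python3 - <<'E'
from h import *
t=grab('top');s=grab('scene')
np.set_printoptions(precision=4,suppress=True)
for n,z,a,b in [('clip',.043,(221.6,202.4),(294.9,201.2)),('knob',.038,(268.4,198.2),(240.2,207.9)),('barrel',.032,(246.9,191.1),(266.5,214)),('board',0,(245.7,202.4),(267.4,219)),('tray',0,(120.3,192.5),(392.9,211.6)),('tray',.011,(120.3,196.5),(396,214)),('collar',0,(380,199),(126.2,228.2)),
 ('bigbarrel',.03,(265.8,136.2),(252,269)),('loupe',.017,(191.9,275.9),(308.1,154.8)),('oiler',.032,(316.7,126.1),(190.6,285.3)),('gear',.011,(191.5,125.2),(338,282.6)),('magnet',.009,(317.6,282.9),(194.4,157.4))]:
    print(n,'top',onz(t,a,z),'scene',onz(s,b,z),'tri',tri([(t,a),(s,b)]))
for c,r,z in[('tl',(79,168),.011),('tr',(162,168),.011),('bl',(78,225),.011),('br',(160,227),.011)]: print(c,onz(t,r,z))
for n,c in [('top',t),('scene',s)]:
  im=c['image']; 
  x0,y0,x1,y1=(195,160,295,240) if n=='top' else (215,175,320,255)
  cv2.imwrite(f'pics/{n}_crop.png',cv2.resize(im[y0:y1,x0:x1],None,fx=7,fy=7,interpolation=cv2.INTER_CUBIC))
E
```

```text
clip top [0.5362 0.0594 0.043 ] scene [0.5364 0.0697 0.043 ] tri [0.5368 0.0644 0.044 ]
knob top [ 0.5469 -0.041   0.038 ] scene [ 0.5436 -0.0462  0.038 ] tri [ 0.5462 -0.0436  0.0414]
barrel top [0.5629 0.0057 0.032 ] scene [0.558  0.0081 0.032 ] tri [0.562  0.0065 0.0382]
board top [0.5419 0.0087 0.    ] scene [0.55   0.0122 0.    ] tri [ 0.5433  0.0111 -0.0101]
tray top [0.5618 0.2931 0.    ] scene [0.5465 0.2909 0.    ] tri [0.5587 0.2839 0.0191]
tray top [0.5511 0.2885 0.011 ] scene [0.5602 0.2907 0.011 ] tri [ 0.553   0.2945 -0.0006]
collar top [ 0.5525 -0.2961  0.    ] scene [ 0.556  -0.2892  0.    ] tri [ 0.5531 -0.2936 -0.003 ]
bigbarrel top [ 0.6878 -0.0351  0.03  ] scene [ 0.6812 -0.0307  0.03  ] tri [ 0.6852 -0.0329  0.0387]
loupe top [0.3796 0.1221 0.017 ] scene [0.3853 0.1237 0.017 ] tri [0.3791 0.1244 0.0099]
oiler top [ 0.7118 -0.149   0.032 ] scene [ 0.7085 -0.1471  0.032 ] tri [ 0.7103 -0.1474  0.0363]
gear top [0.7181 0.1352 0.011 ] scene [0.7106 0.1344 0.011 ] tri [0.7147 0.1327 0.0203]
magnet top [ 0.3663 -0.1497  0.009 ] scene [ 0.372  -0.1468  0.009 ] tri [ 0.3658 -0.1491  0.0026]
tl [0.6151 0.3854 0.011 ]
tr [0.617  0.1984 0.011 ]
bl [0.4868 0.3777 0.011 ]
br [0.4841 0.1969 0.011 ]
```

View pics/top_crop.png

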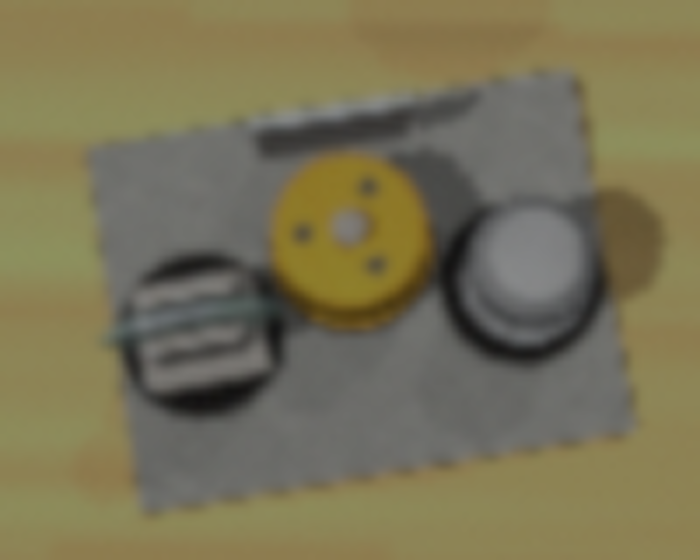

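View pics/scene_crop.png

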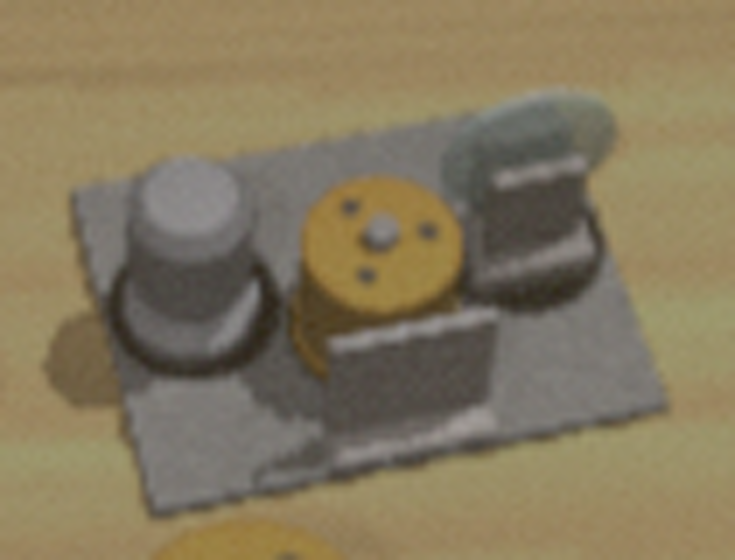

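```bash
cat >> h.py <<'E'
from scipy.spatial.transform import Rotation as Ro
def Rh(h):
    h=np.radians(h);y=np.array([np.cos(h),np.sin(h),0]);x=np.array([0,0,-1.]);return np.c_[x,y,np.cross(x,y)]
def plan(P,h):
    s=bot.sense();R=np.array(s['tcp_rot']);d=R.T@(np.array(P)-s['tool_pos'])
    rv=Ro.from_matrix(R.T@Rh(h)).as_rotvec(degrees=True)
    dn=Rh(h).T@(np.array(P)-s['tool_pos'])
    print('shift frac (cur frame)',np.round(d/.3,4),'rows>=%.1f'%(np.linalg.norm(d)/.0625),'| in new frame',np.round(dn/.3,4),'| turn frac',np.round(rv/180,4),'rows>=%.1f'%(np.linalg.norm(rv)/10.7))
E
python3 - <<'E'
from h import *
plan([.52,.064,.27],8.8)
E
```

```text
shift frac (cur frame) [-0.1024 -1.5699 -1.6693] rows>=11.0 | in new frame [-0.1024  1.1955 -1.955 ] | turn frac [-0.4149 -0.      0.    ] rows>=7.0
```

Call:
{"fn": "jog_arm", "kwargs": {
  "series": [
    [[-0.01,-0.131,-0.139],[0,0,0]],
    [[-0.01,-0.131,-0.139],[0,0,0]],
    [[-0.01,-0.131,-0.139],[0,0,0]],
    [[-0.01,-0.131,-0.139],[0,0,0]],
    [[-0.01,-0.131,-0.139],[0,0,0]],
    [[-0.01,-0.131,-0.139],[0,0,0]],
    [[-0.01,-0.131,-0.139],[0,0,0]],
    [[-0.01,-0.131,-0.139],[0,0,0]],
    [[-0.01,-0.131,-0.139],[0,0,0]],
    [[-0.01,-0.131,-0.139],[0,0,0]],
    [[0,-0.131,-0.139],[0,0,0]],
    [[0,-0.131,-0.139],[0,0,0]]
  ]
}}

```text
time_s: 4.75
tool_pos: [0.5199, 0.0661, 0.2695]
tcp_rot: [[0.001, 0.408, -0.913], [-0.0, -0.913, -0.408], [-1.0, 0.0, -0.001]]
ft_force: [0.6, -1.1, 0.1]
width: 0.0851
```

Call:
{"fn": "jog_arm", "kwargs": {
  "series": [
    [[0,0,0],[-0.052,0,0]],
    [[0,0,0],[-0.052,0,0]],
    [[0,0,0],[-0.052,0,0]],
    [[0,0,0],[-0.052,0,0]],
    [[0,0,0],[-0.052,0,0]],
    [[0,0,0],[-0.052,0,0]],
    [[0,0,0],[-0.052,0,0]],
    [[0,0,0],[-0.051,0,0]],
    [[0,0,0],[0,0,0]],
    [[0,0,0],[0,0,0]]
  ]
}}

```text
time_s: 6.0
tool_pos: [0.5194, 0.0643, 0.2693]
tcp_rot: [[-0.0, 0.989, 0.149], [0.0, 0.149, -0.989], [-1.0, -0.0, -0.0]]
ft_force: [0.0, 0.0, -0.2]
width: 0.0853
```

```bash
python3 - <<'E'
from h import *
np.set_printoptions(precision=4,suppress=True)
s=bot.sense();print(s['time_s'],s['joint_positions'],s['ft_force'])
plan([.52,.064,.27],8.8)
r=grab('wrist','w1')
for n,z in [('clip_mid',.043),('knob_mid',.038),('barrel_mid',.032),('board',0),('loupe_mid',.017),('oiler_mid',.032),('gear_mid',.011),('magnet_mid',.009)]:
    print(n,[(d['point'],round(d['conf'],2),onz(r,d['point'],z)) for d in bot.landmark_of('wrist',n)])
E
```

```text
6.0 [ 22.8182  15.254  -39.1214 103.8289  10.5839  64.6107 -11.2946] [ 0.0124  0.0363 -0.1839]
shift frac (cur frame) [-0.0024  0.0018  0.0014] rows>=0.0 | in new frame [-0.0024  0.0018  0.0014] | turn frac [-0.0012 -0.      0.    ] rows>=0.0
clip_mid [([266.1, 174.2], 0.79, array([0.5324, 0.0602, 0.043 ]))]
knob_mid [([265.5, 250.2], 0.89, array([ 0.5491, -0.0463,  0.038 ]))]
barrel_mid [([362.9, 256.8], 0.8, array([ 0.6957, -0.0424,  0.032 ])), ([278.7, 210.6], 0.68, array([0.5576, 0.0115, 0.032 ])), ([350.7, 312.8], 0.66, array([ 0.709 , -0.1484,  0.032 ])), ([288.8, 313.9], 0.61, array([ 0.6056, -0.1589,  0.032 ]))]
board [([266.1, 202.0], 0.82, array([ 0.5418,  0.0106, -0.    ]))]
loupe_mid [([157.6, 107.0], 0.67, array([0.3782, 0.1251, 0.017 ]))]
oiler_mid [([350.3, 311.8], 0.46, array([ 0.7076, -0.1463,  0.032 ]))]
gear_mid [([398.0, 142.5], 0.63, array([0.7138, 0.13  , 0.011 ]))]
magnet_mid []
```

View pics/w1.png

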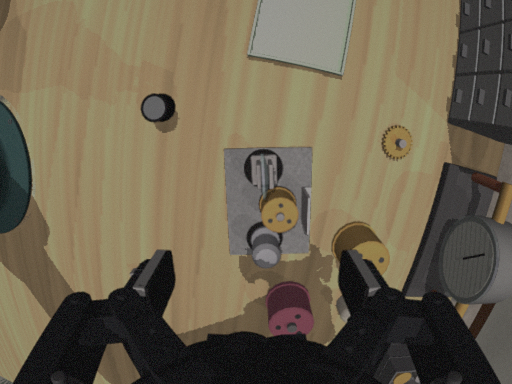

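```bash
python3 - <<'E'
import cv2
im=cv2.imread('pics/w1.png')[140:275,215:325]
cv2.imwrite('pics/w1c.png',cv2.resize(im,None,fx=4.4,fy=4.4,interpolation=cv2.INTER_CUBIC))
E
```

```text
(no output)
```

View pics/w1c.png

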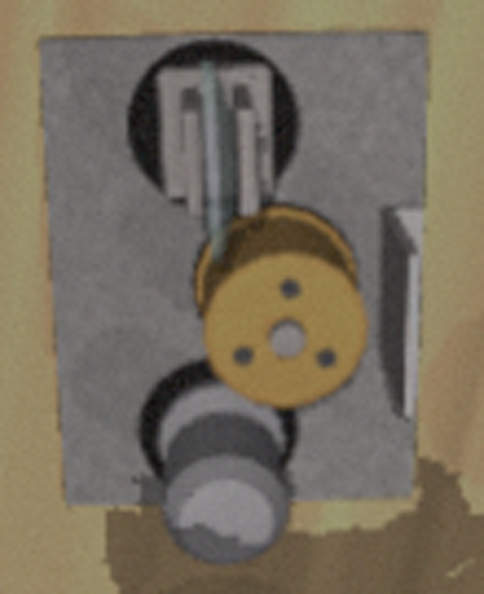

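```bash
python3 - <<'E'
from h import *
np.set_printoptions(precision=4,suppress=True)
r=grab('wrist');t=grab('top');s=grab('scene')
W=lambda p:(p[0]/4.4+215-.4,p[1]/4.4+140-.4)
T=lambda p:(p[0]/7+195-.4,p[1]/7+160-.4)
S=lambda p:(p[0]/7+215-.4,p[1]/7+175-.4)
c=np.array([onz(r,W(p),.006) for p in [(40,37),(428,33),(414,497),(67,505)]])
print('Wboard',c[:,:2].tolist(),c.mean(0),'yaw',np.degrees(np.arctan2(*(c[1]-c[0])[[1,0]])),np.degrees(np.arctan2(-(c[0]-c[3])[0],(c[0]-c[3])[1])),np.linalg.norm(c[1]-c[0]),np.linalg.norm(c[2]-c[1]))
c=np.array([onz(t,T(p),.006) for p in [(150,510),(88,150),(577,72),(635,430)]])
print('Tboard',c.mean(0),'yaw',np.degrees(np.arctan2(*(c[1]-c[0])[[1,0]])),np.degrees(np.arctan2(-(c[1]-c[2])[0],(c[1]-c[2])[1])),np.linalg.norm(c[1]-c[0]),np.linalg.norm(c[2]-c[1]))
c=np.array([onz(s,S(p),.006) for p in [(605,80),(665,408),(153,515),(75,190)]])
print('Sboard',c.mean(0))
print('barrel W',onz(r,W((287,338)),.058),'T',onz(t,T((350,227)),.058),'S',onz(s,S((380,235)),.058))
f=np.array([onz(r,W(p),.018) for p in [(158,70),(270,66),(170,197)]])
print('foot',f,np.linalg.norm(f[1]-f[0]),np.linalg.norm(f[2]-f[0]),(f[1]+f[2])/2,np.degrees(np.arctan2(*(f[1]-f[0])[[1,0]])))
print('clip foot S edge', [onz(s,S(p),.018) for p in [(475,280),(592,237)]])
print('glass W',[onz(r,W(p),z) for p,z in [((207,62),.052),((220,255),.052)]])
print('glass T',[onz(t,T(p),.052) for p in [(105,337),(300,305)]])
print('knobtop W',onz(r,W((229,507)),.060),'T',onz(t,T((535,250)),.064),'S',onz(s,S((193,200)),.064))
E
```

```text
Wboard [[0.47275139162274504, 0.0793762381215964], [0.5902848912649072, 0.09939264112112006], [0.6189577026471275, -0.057322842874684504], [0.501084898501235, -0.0780019066881423]] [0.5458 0.0109 0.006 ] yaw 9.664962662618453 10.205892352371317 0.11922575194635378 0.15931689501305143
Tboard [0.5447 0.0069 0.006 ] yaw 11.143562452534377 9.797783667745005 0.11785207414971703 0.1604892066362335
Sboard [0.5468 0.0146 0.006 ]
barrel W [0.557  0.0133 0.058 ] T [0.5569 0.0101 0.058 ] S [0.5612 0.0115 0.058 ]
foot [[0.5099 0.0765 0.018 ]
 [0.5426 0.0829 0.018 ]
 [0.5194 0.0384 0.018 ]] 0.033313675055455925 0.039257542160064864 [0.531  0.0606 0.018 ] 11.019740716481227
clip foot S edge [array([0.5523, 0.0435, 0.018 ]), array([0.5385, 0.0813, 0.018 ])]
glass W [array([0.5225, 0.0863, 0.052 ]), array([0.5347, 0.0328, 0.052 ])]
glass T [array([0.5236, 0.0837, 0.052 ]), array([0.5338, 0.0251, 0.052 ])]
knobtop W [ 0.5495 -0.0415  0.06  ] T [ 0.5496 -0.0453  0.064 ] S [ 0.5499 -0.0424  0.064 ]
```

```bash
python3 - <<'E'
from h import *
print(bot.nose_length)
plan([.530,.060,.14],11)
E
```

```text
0.008
shift frac (cur frame) [0.4309 0.0327 0.0199] rows>=2.1 | in new frame [0.4309 0.0319 0.0211] | turn frac [-0.0122 -0.      0.    ] rows>=0.2
```

Call:
{"fn": "jog_arm", "kwargs": {
  "series": [
    [[0.1,0.032,0.021],[-0.012,0,0]],
    [[0.12,0,0],[0,0,0]],
    [[0.12,0,0],[0,0,0]],
    [[0.09,0,0],[0,0,0]],
    [[0,0,0],[0,0,0]],
    [[0,0,0],[0,0,0]]
  ],
  "jaw": 50
}}

```text
time_s: 7.35
tool_pos: [0.5304, 0.0599, 0.1414]
tcp_rot: [[0.001, 0.982, 0.19], [0.0, 0.19, -0.982], [-1.0, 0.001, -0.0]]
ft_force: [-0.1, -0.3, 0.1]
width: 0.05
```

```bash
python3 - <<'E'
from h import *
r=grab('wrist','w2')
plan([.530,.060,.14],11)
P=proj(r,[.53,.06,.043]);print(P)
x,y=P.astype(int)
a=max(0,x-80);b=max(0,y-60)
im=r['image'][b:b+120,a:a+160];print(a,b)
cv2.imwrite('pics/w2c.png',cv2.resize(im,None,fx=5,fy=5,interpolation=cv2.INTER_CUBIC))
E
```

```text
shift frac (cur frame) [ 0.0052 -0.0016 -0.0009] rows>=0.0 | in new frame [ 0.0052 -0.0016 -0.0009] | turn frac [-0.0002  0.0001 -0.0005] rows>=0.0
[255.78707541 201.60447932]
175 141
```

View pics/w2c.png

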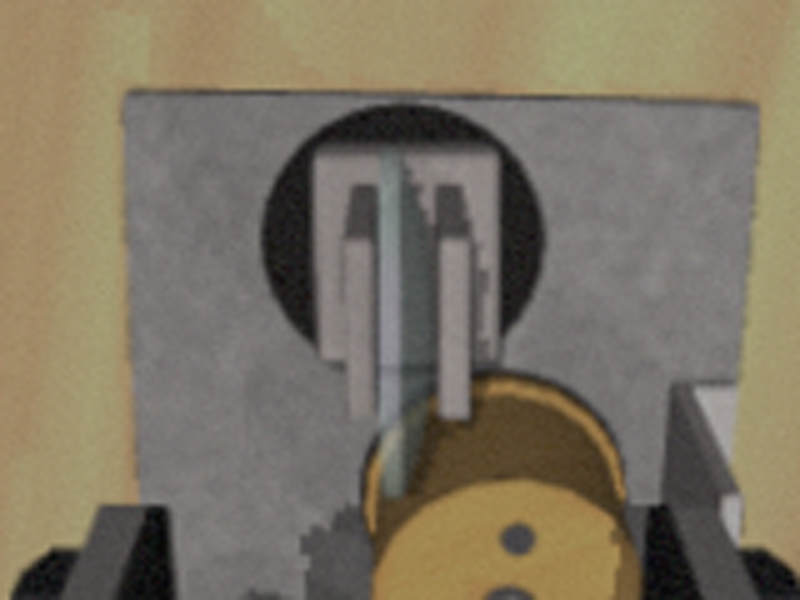

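```bash
python3 - <<'E'
from h import *
r=grab('wrist')
p=lambda x,y:(x/5+175-.4,y/5+141-.4)
for a in [(346,240),(470,238),(349,420),(471,418)]: print(onz(r,p(*a),.056))
for a in [(312,152),(500,150),(320,360),(500,360)]: print('f',onz(r,p(*a),.018))
plan([.530,.060,.038],11)
E
```

```text
[0.51838108 0.07259981 0.056     ]
[0.5369587  0.07651837 0.056     ]
[0.52413633 0.04337554 0.056     ]
[0.54317431 0.04740437 0.056     ]
f [0.51004238 0.07662408 0.018     ]
f [0.54263208 0.08330082 0.018     ]
f [0.51824194 0.03831722 0.018     ]
f [0.55085599 0.04462005 0.018     ]
shift frac (cur frame) [ 0.3451 -0.0021 -0.0013] rows>=1.7 | in new frame [ 0.3451 -0.0015 -0.0012] | turn frac [-0.0002  0.0001 -0.0006] rows>=0.0
```

Call:
{"fn": "jog_arm", "kwargs": {
  "series": [
    [[0.1,0,0],[0,0,0]],
    [[0.1,0,0],[0,0,0]],
    [[0.08,0,0],[0,0,0]],
    [[0.04,0,0],[0,0,0]],
    [[0.025,0,0],[0,0,0]],
    [[0,0,0],[0,0,0]],
    [[0,0,0],[0,0,0]],
    [[0,0,0],[0,0,0]]
  ]
}}

```text
time_s: 8.45
tool_pos: [0.5302, 0.0597, 0.0373]
tcp_rot: [[0.001, 0.982, 0.19], [0.0, 0.19, -0.982], [-1.0, 0.001, 0.0]]
ft_force: [-0.8, -0.6, -0.1]
width: 0.05
```

Call:
{"fn": "jog_arm", "kwargs": {
  "series": [
    [[0,0,0],[0,0,0]],
    [[0,0,0],[0,0,0]],
    [[0,0,0],[0,0,0]],
    [[0,0,0],[0,0,0]],
    [[0,0,0],[0,0,0]],
    [[0,0,0],[0,0,0]]
  ],
  "jaw": 14
}}

```text
time_s: 9.2
tool_pos: [0.53, 0.0597, 0.037]
tcp_rot: [[0.0, 0.982, 0.19], [-0.0, 0.19, -0.982], [-1.0, 0.0, 0.0]]
ft_force: [-1.0, 0.5, 5.3]
width: 0.0193
```

```bash
python3 - <<'E'
from h import *
r=grab('wrist','w3'); s=bot.sense(); print(s['tool_pos'],s['width'],s['ft_force'])
E
```

```text
[0.52994332 0.05961823 0.03703827] 0.01902256536170781 [-0.25004159 -0.71716601  5.78188495]
```

View pics/w3.png

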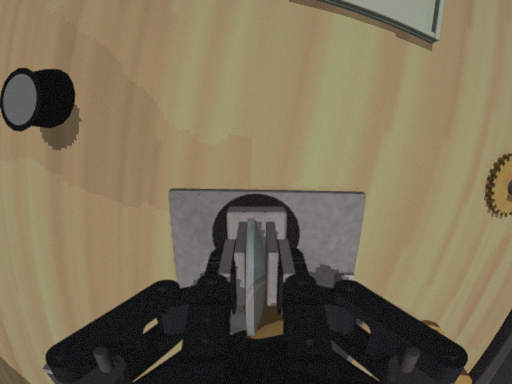

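Call:
{"fn": "jog_arm", "kwargs": {
  "series": [
    [[-0.02,0,0],[0,0,0]],
    [[-0.05,0,0],[0,0,0]],
    [[-0.08,0,0],[0,0,0]],
    [[-0.08,0,0],[0,0,0]],
    [[-0.05,0,0],[0,0,0]],
    [[-0.02,0,0],[0,0,0]],
    [[0,0,0],[0,0,0]]
  ]
}}

```text
time_s: 10.12
tool_pos: [0.5298, 0.0595, 0.1268]
tcp_rot: [[0.0, 0.982, 0.19], [-0.0, 0.19, -0.982], [-1.0, 0.0, 0.0]]
ft_force: [-0.1, 0.3, -2.4]
width: 0.0189
```

```bash
python3 - <<'E'
from h import *
r=grab('wrist','w4'); s=bot.sense(); print(s['tool_pos'],s['width'],s['ft_force'])
plan([.551,.33,.127],11)
E
```

```text
[0.52961367 0.05953858 0.1263593 ] 0.018841468280236744 [ 0.4263753   0.63522305 -1.29014402]
shift frac (cur frame) [-0.0022  0.2415 -0.8715] rows>=4.3 | in new frame [-0.0021  0.242  -0.8714] | turn frac [-0.0002 -0.      0.0002] rows>=0.0
```

View pics/w4.png

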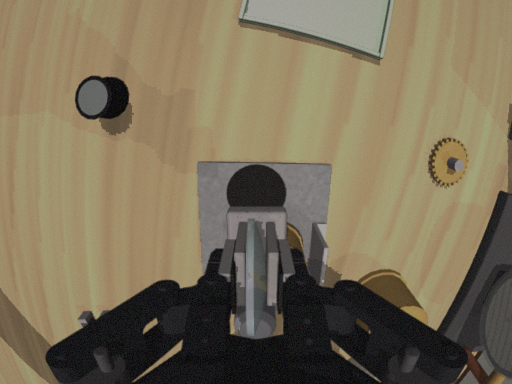

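The clip is held upright (at about 255,255) and the pad below it is empty (257,190). Next I move it gently to the tray.

Call:
{"fn": "jog_arm", "kwargs": {
  "series": [
    [[0,0.015,-0.055],[0,0,0]],
    [[0,0.03,-0.108],[0,0,0]],
    [[0,0.036,-0.13],[0,0,0]],
    [[0,0.036,-0.13],[0,0,0]],
    [[0,0.036,-0.13],[0,0,0]],
    [[0,0.036,-0.13],[0,0,0]],
    [[0,0.03,-0.108],[0,0,0]],
    [[0,0.015,-0.055],[0,0,0]],
    [[0,0.007,-0.025],[0,0,0]],
    [[0,0,0],[0,0,0]],
    [[0,0,0],[0,0,0]]
  ]
}}

```text
time_s: 11.55
tool_pos: [0.5514, 0.3287, 0.1267]
tcp_rot: [[-0.0, 0.982, 0.189], [-0.001, 0.189, -0.982], [-1.0, -0.0, 0.001]]
ft_force: [-0.6, -0.8, -1.0]
width: 0.0191
```

```bash
python3 - <<'E'
from h import *
np.set_printoptions(precision=4,suppress=True)
r=grab('wrist','w5'); s=bot.sense(); print(s['tool_pos'],s['width'],s['joint_positions'])
plan([.551,.33,.035],11)
t=grab('top','t5'); print([(d['point'],d['extent'],onz(t,[(d['extent'][0]+d['extent'][2])/2,(d['extent'][1]+d['extent'][3])/2],.011)) for d in [dict(point=0,**bot.recognise('top','tray')[0])]])
E
```

```text
[0.5515 0.3288 0.1268] 0.019142540296978282 [ -8.8678  36.8901 -34.8616  94.2037  24.281   56.6635 -41.0279]
shift frac (cur frame) [ 0.306  -0.0007 -0.0044] rows>=1.5 | in new frame [ 0.306  -0.0007 -0.0043] | turn frac [-0.0006  0.0002  0.    ] rows>=0.0
[(0, [77.8, 164.2, 162.0, 230.0], array([0.5498, 0.2893, 0.011 ]))]
```

View pics/w5.png

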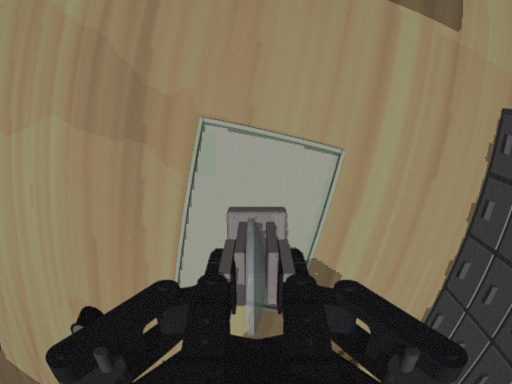

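View pics/t5.png

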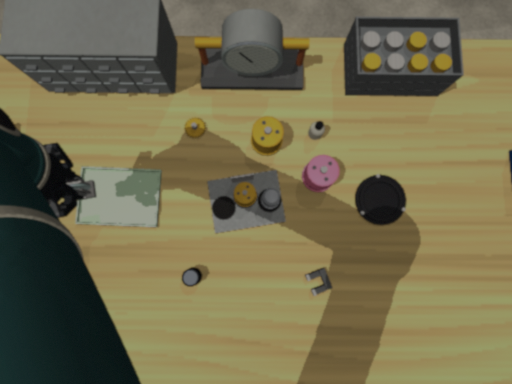

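```bash
python3 - <<'E'
from h import *
r=grab('wrist')
for p in [(201,119),(343,152)]: print(onz(r,p,.011))
E
```

```text
[0.493056   0.38632005 0.011     ]
[0.61779531 0.38233348 0.011     ]
```

Call:
{"fn": "jog_arm", "kwargs": {
  "series": [
    [[0.06,0,0],[0,0,0]],
    [[0.09,0,0],[0,0,0]],
    [[0.07,0,0],[0,0,0]],
    [[0.04,0,0],[0,0,0]],
    [[0.02,0,0],[0,0,0]],
    [[0.01,0,0],[0,0,0]],
    [[0.009,0,0],[0,0,0]],
    [[0,0,0],[0,0,0]],
    [[0,0,0],[0,0,0]]
  ]
}}

```text
time_s: 12.88
tool_pos: [0.5513, 0.33, 0.0374]
tcp_rot: [[0.0, 0.982, 0.19], [0.0, 0.19, -0.982], [-1.0, 0.0, -0.0]]
ft_force: [-0.4, 0.4, -2.4]
width: 0.0193
```

Call:
{"fn": "jog_arm", "kwargs": {
  "series": [
    [[0.004,0,0],[0,0,0]],
    [[0.004,0,0],[0,0,0]],
    [[0,0,0],[0,0,0]],
    [[0,0,0],[0,0,0]]
  ]
}}

```text
time_s: 13.38
tool_pos: [0.5512, 0.33, 0.0351]
tcp_rot: [[0.0, 0.982, 0.19], [-0.0, 0.19, -0.982], [-1.0, 0.0, 0.0]]
ft_force: [-1.5, -1.1, 5.0]
width: 0.0188
```

Contact is made, so I release and lift clear, watching the glass.

Call:
{"fn": "jog_arm", "kwargs": {
  "series": [
    [[0,0,0],[0,0,0]],
    [[0,0,0],[0,0,0]],
    [[0,0,0],[0,0,0]],
    [[0,0,0],[0,0,0]],
    [[-0.05,0,0],[0,0,0]],
    [[-0.1,0,0],[0,0,0]],
    [[-0.13,0,0],[0,0,0]],
    [[-0.1,0,0],[0,0,0]],
    [[0,0,0],[0,0,0]],
    [[0,0,0],[0,0,0]]
  ],
  "jaw": 50
}}

```text
time_s: 14.62
tool_pos: [0.551, 0.3298, 0.1489]
tcp_rot: [[0.0, 0.982, 0.19], [-0.0, 0.19, -0.982], [-1.0, 0.0, 0.0]]
ft_force: [0.5, 0.4, 0.0]
width: 0.0498
```

```bash
python3 - <<'E'
from h import *
r=grab('wrist','w6')
plan([.549,-.042,.15],11)
E
```

```text
shift frac (cur frame) [-0.0049 -0.2419  1.2151] rows>=5.9 | in new frame [-0.0054 -0.2425  1.2149] | turn frac [-0.0002  0.0001  0.0002] rows>=0.0
```

View pics/w6.png

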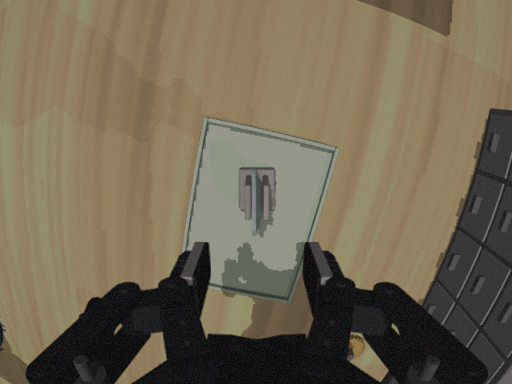

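Call:
{"fn": "jog_arm", "kwargs": {
  "series": [
    [[0,-0.016,0.08],[0,0,0]],
    [[0,-0.03,0.15],[0,0,0]],
    [[0,-0.036,0.18],[0,0,0]],
    [[0,-0.036,0.18],[0,0,0]],
    [[0,-0.036,0.18],[0,0,0]],
    [[0,-0.036,0.18],[0,0,0]],
    [[0,-0.03,0.15],[0,0,0]],
    [[0,-0.016,0.08],[0,0,0]],
    [[0,-0.006,0.035],[0,0,0]],
    [[0,0,0],[0,0,0]],
    [[0,0,0],[0,0,0]]
  ],
  "jaw": 60
}}

```text
time_s: 16.05
tool_pos: [0.5492, -0.0402, 0.1486]
tcp_rot: [[-0.0, 0.981, 0.192], [0.001, 0.192, -0.981], [-1.0, -0.0, -0.001]]
ft_force: [-0.0, -0.3, 0.2]
width: 0.0599
```

```bash
python3 - <<'E'
from h import *
np.set_printoptions(precision=4,suppress=True)
r=grab('wrist','w7')
print([(d['point'],round(d['conf'],2),onz(r,d['point'],.038)) for d in bot.landmark_of('wrist','knob_mid')],proj(r,[.549,-.042,.06]))
plan([.549,-.042,.035],11)
b=120;a=176
cv2.imwrite('pics/w7c.png',cv2.resize(r['image'][b:b+130,a:a+160],None,fx=4.5,fy=4.5,interpolation=cv2.INTER_CUBIC))
E
```

```text
[([253.2, 201.7], 0.74, array([ 0.5472, -0.0445,  0.038 ]))] [255.7208 207.7876]
shift frac (cur frame) [ 0.379  -0.0018  0.0049] rows>=1.8 | in new frame [ 0.379  -0.0017  0.0048] | turn frac [ 0.0004 -0.0001 -0.    ] rows>=0.0
```

View pics/w7c.png

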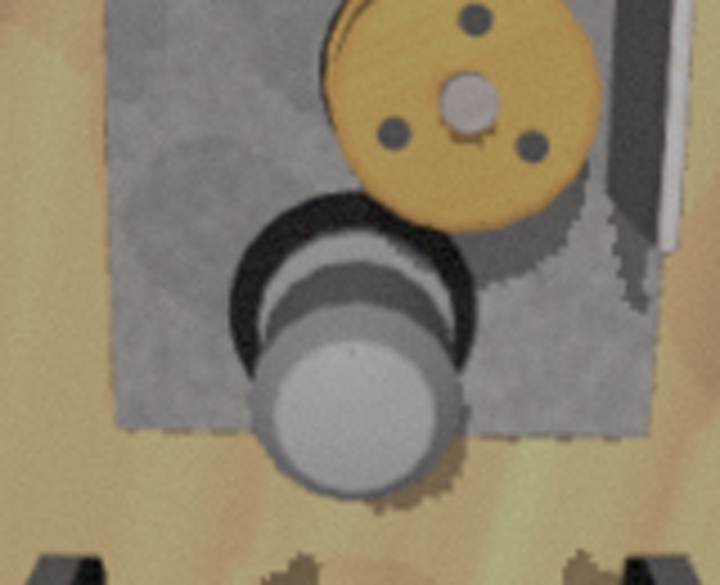

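```bash
python3 - <<'E'
from h import *
r=grab('wrist')
print(onz(r,(255.1,208.6),.060),onz(r,(470/4.5+176,104/4.5+120),.058))
E
```

```text
[ 0.54873389 -0.04307123  0.06      ] [0.55765693 0.01139489 0.058     ]
```

Call:
{"fn": "jog_arm", "kwargs": {
  "series": [
    [[0.1,-0.002,0.007],[0,0,0]],
    [[0.12,0,0],[0,0,0]],
    [[0.09,0,0],[0,0,0]],
    [[0.04,0,0],[0,0,0]],
    [[0.025,0,0],[0,0,0]],
    [[0,0,0],[0,0,0]],
    [[0,0,0],[0,0,0]]
  ]
}}

```text
time_s: 17.08
tool_pos: [0.5495, -0.0439, 0.0369]
tcp_rot: [[0.001, 0.982, 0.19], [-0.0, 0.19, -0.982], [-1.0, 0.001, 0.0]]
ft_force: [-0.6, 0.5, -0.1]
width: 0.0602
```

Call:
{"fn": "jog_arm", "kwargs": {
  "series": [
    [[0,0,0],[0,0,0]],
    [[0,0,0],[0,0,0]],
    [[0,0,0],[0,0,0]],
    [[0,0,0],[0,0,0]],
    [[0,0,0],[0,0,0]]
  ],
  "jaw": 32
}}

```text
time_s: 17.7
tool_pos: [0.5492, -0.044, 0.037]
tcp_rot: [[0.001, 0.982, 0.19], [-0.0, 0.19, -0.982], [-1.0, 0.0, 0.001]]
ft_force: [-3.7, -0.4, 12.0]
width: 0.0362
```

Call:
{"fn": "jog_arm", "kwargs": {
  "series": [
    [[-0.02,0,0],[0,0,0]],
    [[-0.05,0,0],[0,0,0]],
    [[-0.08,0,0],[0,0,0]],
    [[-0.1,0,0],[0,0,0]],
    [[-0.1,0,0],[0,0,0]],
    [[-0.04,0,0],[0,0,0]],
    [[0,0,0],[0,0,0]],
    [[0,0,0],[0,0,0]]
  ]
}}

```text
time_s: 18.7
tool_pos: [0.5485, -0.044, 0.1522]
tcp_rot: [[-0.001, 0.982, 0.19], [0.0, 0.19, -0.982], [-1.0, -0.001, -0.0]]
ft_force: [0.0, 0.0, -2.4]
width: 0.0362
```

```bash
python3 - <<'E'
from h import *
r=grab('wrist','w8');print(bot.sense()['ft_force'])
plan([.555,.25,.155],11)
E
```

```text
[-0.67863016  0.19807221 -2.57208964]
shift frac (cur frame) [-0.0092  0.2078 -0.9576] rows>=4.7 | in new frame [-0.0096  0.2083 -0.9574] | turn frac [-0.0002 -0.0002  0.0005] rows>=0.0
```

View pics/w8.png

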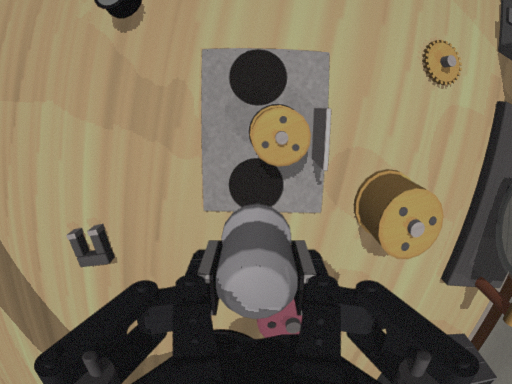

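Call:
{"fn": "jog_arm", "kwargs": {
  "series": [
    [[0,0.013,-0.06],[0,0,0]],
    [[0,0.026,-0.12],[0,0,0]],
    [[0,0.033,-0.15],[0,0,0]],
    [[0,0.033,-0.15],[0,0,0]],
    [[0,0.033,-0.15],[0,0,0]],
    [[0,0.03,-0.14],[0,0,0]],
    [[0,0.024,-0.11],[0,0,0]],
    [[0,0.012,-0.055],[0,0,0]],
    [[0,0.004,-0.023],[0,0,0]],
    [[0,0,0],[0,0,0]],
    [[0,0,0],[0,0,0]]
  ]
}}

```text
time_s: 20.12
tool_pos: [0.5559, 0.2489, 0.1531]
tcp_rot: [[-0.0, 0.982, 0.189], [-0.001, 0.189, -0.982], [-1.0, -0.0, 0.001]]
ft_force: [0.6, -0.5, -2.5]
width: 0.0364
```

```bash
python3 - <<'E'
from h import *
r=grab('wrist','w9')
plan([.555,.25,.0355],11)
E
```

```text
shift frac (cur frame) [ 0.3923 -0.0022 -0.0041] rows>=1.9 | in new frame [ 0.3923 -0.0022 -0.0039] | turn frac [-0.0006  0.0001  0.    ] rows>=0.0
```

View pics/w9.png

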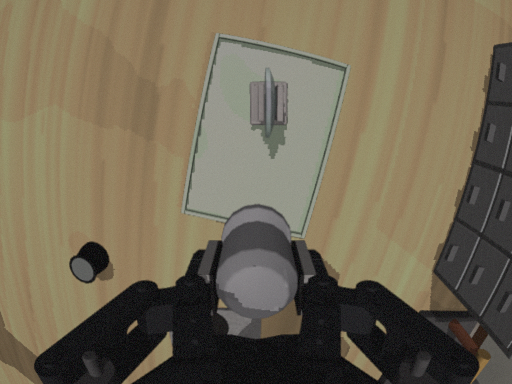

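```bash
python3 - <<'E'
from h import *
r=grab('wrist')
for p in [(185,212),(303,236),(217,36),(349,66)]: print(onz(r,p,.011))
E
```

```text
[0.49015034 0.21049761 0.011     ]
[0.6127587  0.20745761 0.011     ]
[0.49327876 0.38410251 0.011     ]
[0.61849072 0.38207959 0.011     ]
```

Call:
{"fn": "jog_arm", "kwargs": {
  "series": [
    [[0.08,0,-0.002],[0,0,0]],
    [[0.11,0,0],[0,0,0]],
    [[0.1,0,0],[0,0,0]],
    [[0.05,0,0],[0,0,0]],
    [[0.025,0,0],[0,0,0]],
    [[0.015,0,0],[0,0,0]],
    [[0.01,0,0],[0,0,0]],
    [[0,0,0],[0,0,0]],
    [[0,0,0],[0,0,0]]
  ]
}}

```text
time_s: 21.35
tool_pos: [0.5557, 0.2508, 0.0366]
tcp_rot: [[0.0, 0.982, 0.19], [0.0, 0.19, -0.982], [-1.0, 0.001, -0.0]]
ft_force: [0.1, 0.4, -3.5]
width: 0.0362
```

Call:
{"fn": "jog_arm", "kwargs": {
  "series": [
    [[0.003,0,0],[0,0,0]],
    [[0.003,0,0],[0,0,0]],
    [[0,0,0],[0,0,0]],
    [[0,0,0],[0,0,0]]
  ]
}}

```text
time_s: 21.85
tool_pos: [0.5556, 0.2508, 0.035]
tcp_rot: [[0.0, 0.982, 0.19], [-0.0, 0.19, -0.982], [-1.0, 0.0, 0.0]]
ft_force: [-4.2, -2.5, 8.4]
width: 0.0363
```

Call:
{"fn": "jog_arm", "kwargs": {
  "series": [
    [[0,0,0],[0,0,0]],
    [[0,0,0],[0,0,0]],
    [[0,0,0],[0,0,0]],
    [[0,0,0],[0,0,0]],
    [[-0.05,0,0],[0,0,0]],
    [[-0.1,0,0],[0,0,0]],
    [[-0.13,0,0],[0,0,0]],
    [[-0.12,0,0],[0,0,0]],
    [[0,0,0],[0,0,0]],
    [[0,0,0],[0,0,0]]
  ],
  "jaw": 60
}}

```text
time_s: 23.1
tool_pos: [0.5553, 0.2505, 0.1545]
tcp_rot: [[0.0, 0.982, 0.19], [-0.0, 0.19, -0.982], [-1.0, 0.0, 0.0]]
ft_force: [-0.4, 0.3, -0.8]
width: 0.0601
```

```bash
python3 - <<'E'
from h import *
r=grab('wrist','w10');s=grab('scene','s10')
cv2.imwrite('pics/s10c.png',cv2.resize(s['image'][130:260,200:460],None,fx=3,fy=3,interpolation=cv2.INTER_CUBIC))
plan([.5575,.0125,.16],-80)
plan([.5575,.0125,.16],100)
E
```

```text
shift frac (cur frame) [-0.0207 -0.143   0.7803] rows>=3.8 | in new frame [-0.021   0.7826  0.1297] | turn frac [5.054e-01 4.000e-04 3.000e-04] rows>=8.5
shift frac (cur frame) [-0.0207 -0.143   0.7803] rows>=3.8 | in new frame [-0.021  -0.7826 -0.1297] | turn frac [-4.946e-01 -3.000e-04  4.000e-04] rows>=8.3
```

View pics/w10.png

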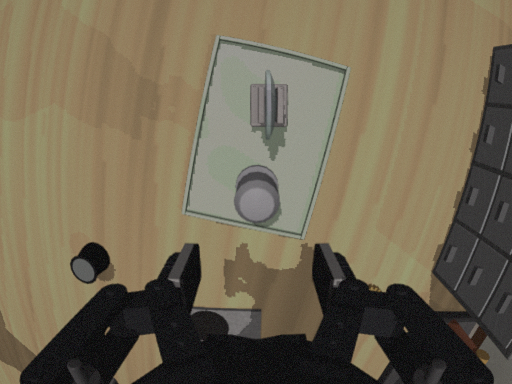

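View pics/s10c.png

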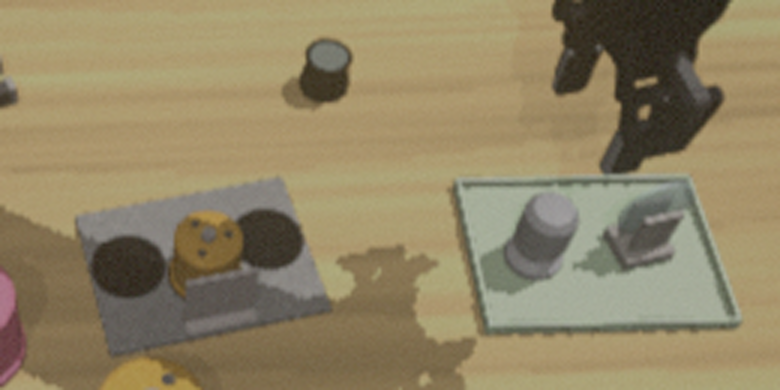

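Call:
{"fn": "jog_arm", "kwargs": {
  "series": [
    [[-0.01,-0.014,0.078],[0.05,0,0]],
    [[0,-0.03,0.152],[0,0,0]],
    [[0,0,0],[0,0,0]]
  ],
  "jaw": 75
}}

```text
time_s: 23.58
tool_pos: [0.5481, 0.1774, 0.1565]
tcp_rot: [[-0.002, 1.0, 0.03], [-0.002, 0.03, -1.0], [-1.0, -0.002, 0.002]]
ft_force: [-0.1, 0.6, 0.2]
width: 0.0749
```

```bash
python3 - <<'E'
from h import *
s=bot.sense();print(s['joint_positions'])
plan([.5575,.0125,.16],-80)
E
```

```text
[  6.06375623  28.31984377 -35.0200425  102.8909801   19.48391252
  55.04090317 -35.3579963 ]
shift frac (cur frame) [-0.0106  0.0144  0.5505] rows>=2.6 | in new frame [-0.0117  0.5468  0.0647] | turn frac [ 0.4541  0.0009 -0.    ] rows>=7.6
```

Call:
{"fn": "jog_arm", "kwargs": {
  "series": [
    [[-0.003,0.004,0.137],[0,0,0]],
    [[-0.003,0.004,0.137],[0,0,0]],
    [[-0.003,0.003,0.137],[0,0,0]],
    [[-0.003,0.003,0.137],[0,0,0]],
    [[0,0,0],[0.05,0,0]],
    [[0,0,0],[0.05,0,0]],
    [[0,0,0],[0.05,0,0]],
    [[0,0,0],[0.05,0,0]],
    [[0,0,0],[0.05,0,0]],
    [[0,0,0],[0.05,0,0]],
    [[0,0,0],[0.05,0,0]]
  ]
}}

```text
time_s: 24.95
tool_pos: [0.558, 0.0176, 0.1604]
tcp_rot: [[-0.001, 0.481, -0.877], [0.0, -0.877, -0.481], [-1.0, -0.001, 0.001]]
ft_force: [0.6, 0.7, -0.5]
width: 0.0749
```

Call:
{"fn": "jog_arm", "kwargs": {
  "series": [
    [[0,0,0],[0.05,0,0]],
    [[0,0,0],[0.05,0,0]],
    [[0,0,0],[0.004,0,0]],
    [[0,0,0],[0,0,0]],
    [[0,0,0],[0,0,0]]
  ]
}}

```text
time_s: 25.58
tool_pos: [0.5582, 0.017, 0.1608]
tcp_rot: [[-0.0, 0.18, -0.984], [0.0, -0.984, -0.18], [-1.0, -0.0, 0.0]]
ft_force: [0.6, 0.3, -0.1]
width: 0.0749
```

```bash
python3 - <<'E'
from h import *
s=bot.sense();print(s['joint_positions'])
plan([.5575,.0125,.04],-80)
r=grab('wrist','w11')
print(proj(r,[.5575,.0125,.058]))
E
```

```text
[  8.54494102  23.17283227 -16.67879898 105.79395872   8.1994351
  52.2153014  -91.52154077]
shift frac (cur frame) [0.4027 0.0144 0.0048] rows>=1.9 | in new frame [0.4027 0.0143 0.0048] | turn frac [0.0021 0.0001 0.0001] rows>=0.0
[260.60395264 202.39760355]
```

View pics/w11.png

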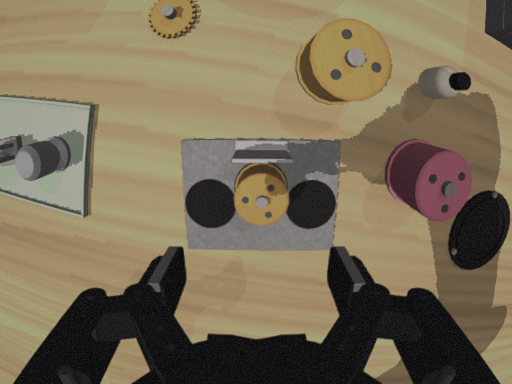

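```bash
python3 - <<'E'
from h import *
r=grab('wrist');np.set_printoptions(precision=4,suppress=True)
print(onz(r,(262.5,202),.058), [(d['point'],onz(r,d['point'],.0)) for d in bot.landmark_of('wrist','collar')])
plan([.5575,.012,.027],-80)
E
```

```text
[0.5581 0.0109 0.058 ] [([481.9, 227.9], array([ 0.556 , -0.2953,  0.    ]))]
shift frac (cur frame) [0.4464 0.0156 0.0052] rows>=2.1 | in new frame [0.4464 0.0155 0.0051] | turn frac [0.0016 0.     0.0001] rows>=0.0
```

Call:
{"fn": "jog_arm", "kwargs": {
  "series": [
    [[0.08,0.017,0.005],[0.002,0,0]],
    [[0.12,0,0],[0,0,0]],
    [[0.12,0,0],[0,0,0]],
    [[0.06,0,0],[0,0,0]],
    [[0.04,0,0],[0,0,0]],
    [[0.02,0,0],[0,0,0]],
    [[0,0,0],[0,0,0]],
    [[0,0,0],[0,0,0]]
  ]
}}

```text
time_s: 26.72
tool_pos: [0.5581, 0.0117, 0.0297]
tcp_rot: [[0.001, 0.172, -0.985], [0.0, -0.985, -0.172], [-1.0, 0.0, -0.001]]
ft_force: [-0.3, -0.5, 0.8]
width: 0.0749
```

Call:
{"fn": "jog_arm", "kwargs": {
  "series": [
    [[0.007,0,0],[0,0,0]],
    [[0,0,0],[0,0,0]],
    [[0,0,0],[0,0,0]],
    [[0,0,0],[0,0,0]],
    [[0,0,0],[0,0,0]],
    [[0,0,0],[0,0,0]],
    [[0,0,0],[0,0,0]]
  ],
  "jaw": 42
}}

```text
time_s: 27.6
tool_pos: [0.5578, 0.0117, 0.0274]
tcp_rot: [[0.0, 0.172, -0.985], [0.0, -0.985, -0.172], [-1.0, 0.0, -0.0]]
ft_force: [-2.2, -0.0, 7.8]
width: 0.0466
```

```bash
python3 - <<'E'
from h import *
r=grab('wrist','w12')
E
```

```text
(no output)
```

View pics/w12.png

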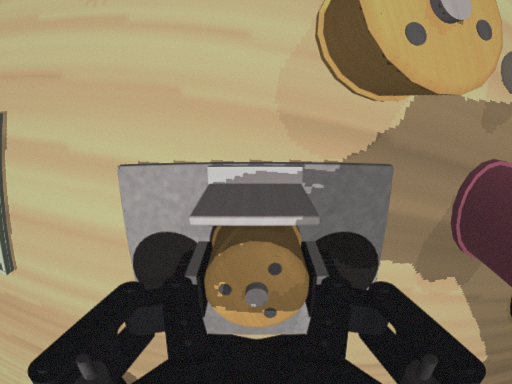

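Call:
{"fn": "jog_arm", "kwargs": {
  "series": [
    [[-0.02,0,0],[0,0,0]],
    [[-0.05,0,0],[0,0,0]],
    [[-0.1,0,0],[0,0,0]],
    [[-0.12,0,0],[0,0,0]],
    [[-0.12,0,0],[0,0,0]],
    [[-0.06,0,0],[0,0,0]],
    [[-0.02,0,0],[0,0,0]],
    [[0,0,0],[0,0,0]],
    [[0,0,0],[0,0,0]]
  ]
}}

```text
time_s: 28.78
tool_pos: [0.5571, 0.0116, 0.1727]
tcp_rot: [[-0.002, 0.172, -0.985], [0.0, -0.985, -0.172], [-1.0, -0.0, 0.002]]
ft_force: [-0.7, -0.4, -4.6]
width: 0.0468
```

```bash
python3 - <<'E'
from h import *
r=grab('wrist','w13');print(bot.sense()['width'])
plan([.555,-.293,.175],-80)
t=grab('top','t13')
print([([int(v) for v in d['extent']],round(d['conf'],2)) for d in bot.recognise('top','collar')])
cv2.imwrite('pics/t13c.png',cv2.resize(t['image'][150:250,290:430],None,fx=5,fy=5,interpolation=cv2.INTER_CUBIC))
E
```

```text
0.04667968954567848
shift frac (cur frame) [-0.0075  0.9991  0.1816] rows>=4.9 | in new frame [-0.0074  0.9988  0.1834] | turn frac [-0.0006  0.0006  0.0001] rows>=0.0
[([354, 174, 409, 226], 0.73)]
```

View pics/w13.png

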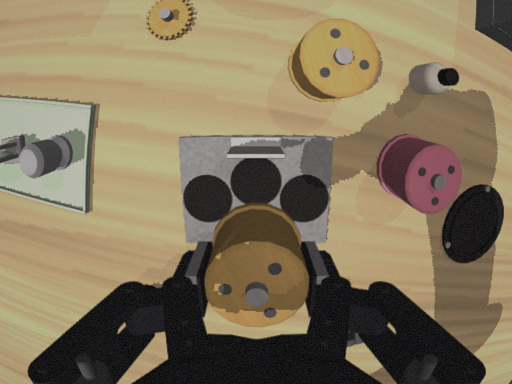

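View pics/t13c.png

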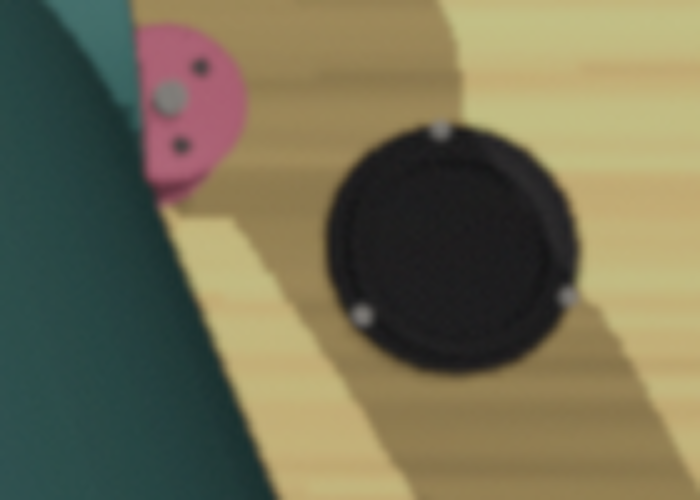

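```bash
python3 - <<'E'
from h import *
t=grab('top');print(onz(t,(380.3,199.5),.008))
print(onz(t,(321,170),.06))
r=grab('wrist')
for d in bot.recognise('wrist','collar')[:1]: print(d['extent'])
for p in [(443,188),(503,188),(470,262)]: pass
print('W',[(d['point'],onz(r,d['point'],0)) for d in bot.landmark_of('wrist','collar')])
s=grab('scene');print('S',[(d['point'],onz(s,d['point'],0)) for d in bot.landmark_of('scene','collar')])
E
```

```text
[ 0.55034481 -0.29384036  0.008     ]
[ 0.6054471  -0.15145433  0.06      ]
[439.2, 183.9, 502.7, 259.1]
W [([469.8, 224.5], array([ 0.55089482, -0.28651156,  0.        ]))]
S [([124.8, 226.1], array([ 5.50513308e-01, -2.92708470e-01,  1.11022302e-16]))]
```

Call:
{"fn": "jog_arm", "kwargs": {
  "series": [
    [[0,0.06,0.011],[0,0,0]],
    [[-0.004,0.12,0.022],[0,0,0]],
    [[-0.004,0.15,0.028],[0,0,0]],
    [[0,0.15,0.028],[0,0,0]],
    [[0,0.15,0.027],[0,0,0]],
    [[0,0.11,0.02],[0,0,0]],
    [[0,0.06,0.01],[0,0,0]],
    [[0,0,0],[0,0,0]],
    [[0,0,0],[0,0,0]]
  ]
}}

```text
time_s: 30.35
tool_pos: [0.5559, -0.2311, 0.1763]
tcp_rot: [[0.0, 0.173, -0.985], [0.001, -0.985, -0.173], [-1.0, -0.001, -0.0]]
ft_force: [0.2, 1.3, -3.3]
width: 0.0467
```

```bash
python3 - <<'E'
from h import *
r=grab('wrist','w14');print(bot.sense()['joint_positions'])
plan([.555,-.293,.175],-80)
print('W',[(d['point'],onz(r,d['point'],0)) for d in bot.landmark_of('wrist','collar')],[d['extent'] for d in bot.recognise('wrist','collar')])
E
```

```text
[ 28.84796969  25.80268034 -11.95983905  98.93083443   6.21251238
  55.92131959 -65.45413921]
shift frac (cur frame) [0.0042 0.2031 0.039 ] rows>=1.0 | in new frame [0.0043 0.2031 0.0391] | turn frac [-0.0001 -0.      0.0002] rows>=0.0
W [([308.0, 190.8], array([ 0.5537021 , -0.28956096,  0.        ]))] [[258.2, 140.6, 360.9, 238.8]]
```

View pics/w14.png

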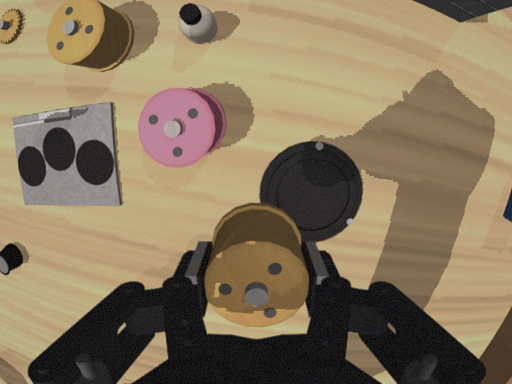

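```bash
python3 - <<'E'
from h import *
r=grab('wrist')
# fit: project circle r=.058 z=.006, optimise center vs edge points
im=cv2.cvtColor(r['image'],cv2.COLOR_BGR2GRAY);m=(im<60).astype(np.uint8);m[:, :255]=0;m[205:,:300]=0
E=[]
for a in np.radians(np.arange(-150,60,5)):
    for k in range(38,62):
        x=311+k*np.cos(a);y=191+k*np.sin(a)
        if im[int(round(y)),int(round(x))]>62 and np.hypot(x-319,y-146)>8 and np.hypot(x-350,y-222)>8: E.append((x,y));break
W=np.array([onz(r,p,.006)[:2] for p in E])
from scipy.optimize import least_squares
f=least_squares(lambda q:np.hypot(W[:,0]-q[0],W[:,1]-q[1])-q[2],[.553,-.292,.058],loss='soft_l1',f_scale=.002)
print(len(W),f.x,np.abs(f.fun).mean())
plan([f.x[0],f.x[1],.175],-80)
E
```

```text
42 [ 0.55158761 -0.29337119  0.05836618] 0.0013451219231789715
shift frac (cur frame) [0.0044 0.2009 0.0499] rows>=1.0 | in new frame [0.0045 0.2009 0.0501] | turn frac [-0.0002 -0.      0.0001] rows>=0.0
```

Call:
{"fn": "jog_arm", "kwargs": {
  "series": [
    [[0,0.08,0.02],[0,0,0]],
    [[0,0.08,0.02],[0,0,0]],
    [[0,0.041,0.01],[0,0,0]],
    [[0,0,0],[0,0,0]],
    [[0,0,0],[0,0,0]],
    [[0,0,0],[0,0,0]]
  ]
}}

```text
time_s: 31.3
tool_pos: [0.5516, -0.2933, 0.1763]
tcp_rot: [[0.0, 0.173, -0.985], [0.0, -0.985, -0.173], [-1.0, -0.0, -0.0]]
ft_force: [0.1, 0.8, -3.7]
width: 0.0464
```

```bash
python3 - <<'E'
from h import *
plan([.5516,-.2934,.029],-80)
E
```

```text
shift frac (cur frame) [ 4.91e-01  3.00e-04 -0.00e+00] rows>=2.4 | in new frame [ 4.91e-01  2.00e-04 -1.00e-04] | turn frac [-0.0002 -0.      0.0001] rows>=0.0
```

Call:
{"fn": "jog_arm", "kwargs": {
  "series": [
    [[0.08,0,0],[0,0,0]],
    [[0.12,0,0],[0,0,0]],
    [[0.12,0,0],[0,0,0]],
    [[0.08,0,0],[0,0,0]],
    [[0.04,0,0],[0,0,0]],
    [[0.025,0,0],[0,0,0]],
    [[0.015,0,0],[0,0,0]],
    [[0.01,0,0],[0,0,0]],
    [[0,0,0],[0,0,0]],
    [[0,0,0],[0,0,0]]
  ]
}}

```text
time_s: 32.55
tool_pos: [0.5515, -0.2944, 0.0296]
tcp_rot: [[0.0, 0.172, -0.985], [-0.0, -0.985, -0.172], [-1.0, 0.0, -0.0]]
ft_force: [-0.4, 0.3, -4.1]
width: 0.0468
```

Call:
{"fn": "jog_arm", "kwargs": {
  "series": [
    [[0.004,0,0],[0,0,0]],
    [[0.004,0,0],[0,0,0]],
    [[0,0,0],[0,0,0]],
    [[0,0,0],[0,0,0]]
  ]
}}

```text
time_s: 33.05
tool_pos: [0.5513, -0.2944, 0.0274]
tcp_rot: [[0.0, 0.172, -0.985], [-0.0, -0.985, -0.172], [-1.0, 0.0, -0.0]]
ft_force: [-4.7, 1.3, 7.7]
width: 0.0465
```

```bash
python3 - <<'E'
from h import *
r=grab('wrist','w15')
E
```

```text
(no output)
```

View pics/w15.png

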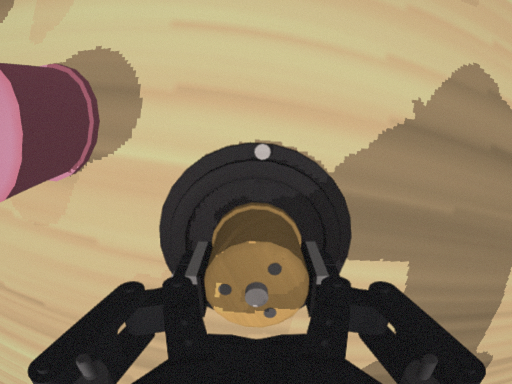

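Call:
{"fn": "jog_arm", "kwargs": {
  "series": [
    [[0,0,0],[0,0,0]],
    [[0,0,0],[0,0,0]],
    [[0,0,0],[0,0,0]],
    [[0,0,0],[0,0,0]],
    [[-0.04,0,0],[0,0,0]],
    [[-0.1,0,0],[0,0,0]],
    [[-0.14,0,0],[0,0,0]],
    [[-0.14,0,0],[0,0,0]],
    [[-0.08,0,0],[0,0,0]],
    [[0,0,0],[0,0,0]],
    [[0,0,0],[0,0,0]]
  ],
  "jaw": 68
}}

```text
time_s: 34.48
tool_pos: [0.551, -0.2942, 0.1767]
tcp_rot: [[-0.0, 0.172, -0.985], [0.0, -0.985, -0.172], [-1.0, -0.0, 0.0]]
ft_force: [-0.5, 0.1, -0.3]
width: 0.0682
```

```bash
python3 - <<'E'
from h import *
r=grab('wrist','w16')
plan([.555,.25,.175],11)
E
```

```text
shift frac (cur frame) [ 0.0052 -1.7845 -0.325 ] rows>=8.7 | in new frame [ 0.0042  0.3595 -1.7778] | turn frac [-5.062e-01  0.000e+00  4.000e-04] rows>=8.5
```

View pics/w16.png

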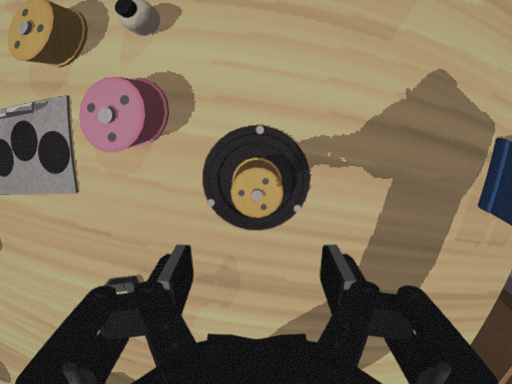

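Call:
{"fn": "jog_arm", "kwargs": {
  "series": [
    [[0,-0.1,-0.018],[0,0,0]],
    [[0,-0.17,-0.031],[0,0,0]],
    [[0,-0.18,-0.033],[0,0,0]],
    [[0,-0.18,-0.033],[0,0,0]],
    [[0,-0.18,-0.033],[0,0,0]],
    [[0,-0.18,-0.033],[0,0,0]],
    [[0,-0.18,-0.033],[0,0,0]],
    [[0,-0.18,-0.033],[0,0,0]],
    [[0,-0.18,-0.033],[0,0,0]],
    [[0,-0.17,-0.031],[0,0,0]],
    [[0,-0.085,-0.014],[0,0,0]],
    [[0,0,0],[0,0,0]]
  ],
  "jaw": 60
}}

```text
time_s: 36.02
tool_pos: [0.5543, 0.2521, 0.1759]
tcp_rot: [[-0.002, 0.175, -0.985], [0.0, -0.985, -0.175], [-1.0, -0.001, 0.002]]
ft_force: [-0.4, -0.1, 0.9]
width: 0.0597
```

Call:
{"fn": "jog_arm", "kwargs": {
  "series": [
    [[0,0,0],[-0.05,0,0]],
    [[0,0,0],[-0.05,0,0]],
    [[0,0,0],[-0.05,0,0]],
    [[0,0,0],[-0.05,0,0]],
    [[0,0,0],[-0.05,0,0]],
    [[0,0,0],[-0.05,0,0]],
    [[0,0,0],[-0.05,0,0]],
    [[0,0,0],[-0.05,0,0]],
    [[0,0,0],[-0.05,0,0]],
    [[0,0,0],[-0.05,0,0]],
    [[0,0,0],[-0.006,0,0]],
    [[0,0,0],[0,0,0]]
  ]
}}

```text
time_s: 37.52
tool_pos: [0.5554, 0.2493, 0.1766]
tcp_rot: [[-0.001, 0.982, 0.187], [-0.0, 0.187, -0.982], [-1.0, -0.001, 0.0]]
ft_force: [-0.4, -0.2, -0.5]
width: 0.0603
```

```bash
python3 - <<'E'
from h import *
r=grab('wrist','w17');print(bot.sense()['joint_positions'])
plan([.5555,.2506,.06],11)
print([(d['point'],onz(r,d['point'],.036)) for d in bot.landmark_of('wrist','knob_mid')])
E
```

```text
[  2.40942237  31.34691858 -39.99902096  97.16140756  22.7406231
  59.89518227 -34.32087982]
shift frac (cur frame) [ 0.389   0.001  -0.0037] rows>=1.9 | in new frame [ 0.389   0.0009 -0.0036] | turn frac [-0.0013  0.0001  0.0001] rows>=0.0
[([255.0, 185.6], array([0.55366329, 0.25137564, 0.036     ]))]
```

View pics/w17.png

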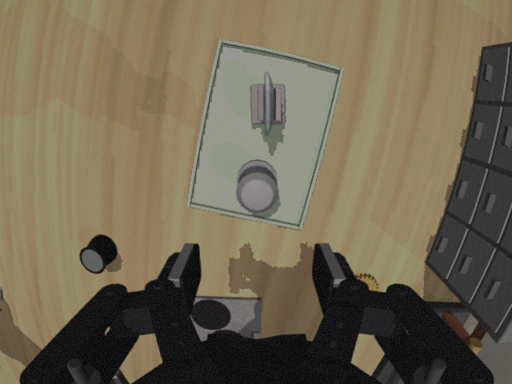

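Both still stand in the tray: knob at (257,187), clip at (267,103). Descending onto the knob.

Call:
{"fn": "jog_arm", "kwargs": {
  "series": [
    [[0.08,0.001,-0.004],[-0.001,0,0]],
    [[0.12,0,0],[0,0,0]],
    [[0.12,0,0],[0,0,0]],
    [[0.08,0,0],[0,0,0]],
    [[0.045,0,0],[0,0,0]],
    [[0.025,0,0],[0,0,0]],
    [[0,0,0],[0,0,0]],
    [[0,0,0],[0,0,0]]
  ]
}}

```text
time_s: 38.62
tool_pos: [0.5558, 0.2514, 0.0367]
tcp_rot: [[0.001, 0.981, 0.193], [0.0, 0.193, -0.981], [-1.0, 0.001, -0.0]]
ft_force: [0.2, -0.3, 0.1]
width: 0.06
```

Call:
{"fn": "jog_arm", "kwargs": {
  "series": [
    [[0,0,0],[0,0,0]],
    [[0,0,0],[0,0,0]],
    [[0,0,0],[0,0,0]],
    [[0,0,0],[0,0,0]],
    [[0,0,0],[0,0,0]]
  ],
  "jaw": 32
}}

```text
time_s: 39.25
tool_pos: [0.5556, 0.2513, 0.0367]
tcp_rot: [[0.0, 0.981, 0.193], [-0.0, 0.193, -0.981], [-1.0, 0.0, 0.0]]
ft_force: [-4.4, -2.2, 10.0]
width: 0.0362
```

Call:
{"fn": "jog_arm", "kwargs": {
  "series": [
    [[-0.02,0,0],[0,0,0]],
    [[-0.05,0,0],[0,0,0]],
    [[-0.08,0,0],[0,0,0]],
    [[-0.12,0,0],[0,0,0]],
    [[-0.1,0,0],[0,0,0]],
    [[-0.04,0,0],[0,0,0]],
    [[0,0,0],[0,0,0]],
    [[0,0,0],[0,0,0]]
  ]
}}

```text
time_s: 40.25
tool_pos: [0.555, 0.2509, 0.1578]
tcp_rot: [[-0.001, 0.981, 0.193], [-0.001, 0.193, -0.981], [-1.0, -0.002, 0.0]]
ft_force: [-0.3, -0.5, -3.1]
width: 0.0359
```

```bash
python3 - <<'E'
from h import *
plan([.549,-.0435,.16],11)
E
```

```text
shift frac (cur frame) [-0.0068 -0.2093  0.9588] rows>=4.7 | in new frame [-0.0074 -0.2068  0.9593] | turn frac [0.0008 0.0001 0.0005] rows>=0.0
```

Call:
{"fn": "jog_arm", "kwargs": {
  "series": [
    [[-0.005,-0.013,0.06],[0,0,0]],
    [[0,-0.026,0.12],[0,0,0]],
    [[0,-0.033,0.15],[0,0,0]],
    [[0,-0.033,0.15],[0,0,0]],
    [[0,-0.033,0.15],[0,0,0]],
    [[0,-0.03,0.14],[0,0,0]],
    [[0,-0.024,0.11],[0,0,0]],
    [[0,-0.013,0.058],[0,0,0]],
    [[0,-0.003,0.021],[0,0,0]],
    [[0,0,0],[0,0,0]],
    [[0,0,0],[0,0,0]]
  ]
}}

```text
time_s: 41.62
tool_pos: [0.5499, -0.0418, 0.1604]
tcp_rot: [[-0.0, 0.981, 0.195], [0.0, 0.195, -0.981], [-1.0, 0.0, -0.001]]
ft_force: [0.6, 0.5, -2.2]
width: 0.0363
```

```bash
python3 - <<'E'
from h import *
plan([.549,-.0435,.0395],11)
E
```

```text
shift frac (cur frame) [ 0.4029 -0.0039  0.0052] rows>=1.9 | in new frame [ 0.4029 -0.0039  0.005 ] | turn frac [ 0.0014 -0.0002 -0.    ] rows>=0.0
```

Call:
{"fn": "jog_arm", "kwargs": {
  "series": [
    [[0.08,-0.003,0.004],[0.001,0,0]],
    [[0.11,0,0],[0,0,0]],
    [[0.1,0,0],[0,0,0]],
    [[0.055,0,0],[0,0,0]],
    [[0.03,0,0],[0,0,0]],
    [[0.015,0,0],[0,0,0]],
    [[0.01,0,0],[0,0,0]],
    [[0.003,0,0],[0,0,0]],
    [[0,0,0],[0,0,0]],
    [[0,0,0],[0,0,0]]
  ]
}}

```text
time_s: 42.88
tool_pos: [0.5493, -0.0445, 0.0397]
tcp_rot: [[0.0, 0.982, 0.19], [-0.0, 0.19, -0.982], [-1.0, 0.0, 0.0]]
ft_force: [-0.1, -0.1, -2.4]
width: 0.0362
```

Call:
{"fn": "jog_arm", "kwargs": {
  "series": [
    [[0.003,0,-0.002],[0,0,0]],
    [[0.003,0,0],[0,0,0]],
    [[0,0,0],[0,0,0]],
    [[0,0,0],[0,0,0]]
  ]
}}

```text
time_s: 43.38
tool_pos: [0.5493, -0.044, 0.0387]
tcp_rot: [[0.0, 0.982, 0.19], [-0.001, 0.19, -0.982], [-1.0, 0.0, 0.001]]
ft_force: [-7.8, -1.5, 20.9]
width: 0.0359
```

Call:
{"fn": "jog_arm", "kwargs": {
  "series": [
    [[-0.003,0,0],[0,0,0]],
    [[0,0,0],[0,0,0]]
  ]
}}

```text
time_s: 43.62
tool_pos: [0.5492, -0.0439, 0.0388]
tcp_rot: [[0.0, 0.982, 0.19], [-0.0, 0.19, -0.982], [-1.0, 0.0, 0.0]]
ft_force: [-1.6, 0.2, 5.3]
width: 0.0365
```

Call:
{"fn": "jog_arm", "kwargs": {
  "series": [
    [[0,0,0],[0,0,0]],
    [[0,0,0],[0,0,0]],
    [[0,0,0],[0,0,0]],
    [[0,0,0],[0,0,0]],
    [[-0.05,0,0],[0,0,0]],
    [[-0.1,0,0],[0,0,0]],
    [[-0.13,0,0],[0,0,0]],
    [[-0.11,0,0],[0,0,0]],
    [[0,0,0],[0,0,0]],
    [[0,0,0],[0,0,0]]
  ],
  "jaw": 60
}}

```text
time_s: 44.88
tool_pos: [0.5489, -0.044, 0.1557]
tcp_rot: [[-0.0, 0.982, 0.19], [-0.0, 0.19, -0.982], [-1.0, -0.0, 0.0]]
ft_force: [0.1, 0.3, 0.5]
width: 0.0602
```

```bash
python3 - <<'E'
from h import *
r=grab('wrist','w18')
print([(d['point'],onz(r,d['point'],.038)) for d in bot.landmark_of('wrist','knob_mid')])
plan([.5512,.33,.155],11)
E
```

```text
[]
shift frac (cur frame) [ 4.000e-04  2.456e-01 -1.222e+00] rows>=6.0 | in new frame [ 2.0000e-04  2.4610e-01 -1.2218e+00] | turn frac [-0.0002 -0.0001  0.0003] rows>=0.0
```

View pics/w18.png

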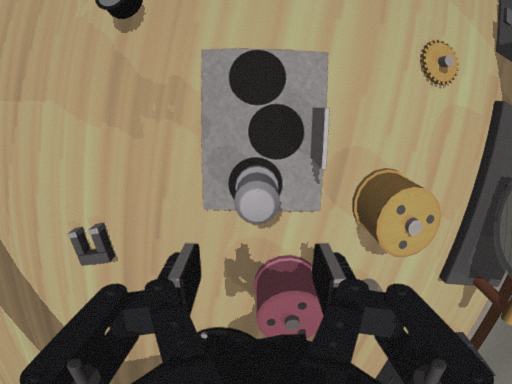

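The knob is back on its pad, upright at (257,193). Now the clip.

Call:
{"fn": "jog_arm", "kwargs": {
  "series": [
    [[0,0.016,-0.08],[0,0,0]],
    [[0,0.03,-0.15],[0,0,0]],
    [[0,0.036,-0.18],[0,0,0]],
    [[0,0.036,-0.18],[0,0,0]],
    [[0,0.036,-0.18],[0,0,0]],
    [[0,0.036,-0.18],[0,0,0]],
    [[0,0.032,-0.15],[0,0,0]],
    [[0,0.018,-0.08],[0,0,0]],
    [[0,0.006,-0.042],[0,0,0]],
    [[0,0,0],[0,0,0]],
    [[0,0,0],[0,0,0]]
  ],
  "jaw": 50
}}

```text
time_s: 46.35
tool_pos: [0.5521, 0.3286, 0.1554]
tcp_rot: [[-0.0, 0.982, 0.189], [-0.001, 0.189, -0.982], [-1.0, -0.0, 0.001]]
ft_force: [0.4, 0.2, 0.2]
width: 0.05
```

```bash
python3 - <<'E'
from h import *
r=grab('wrist','w19')
print([(d['point'],onz(r,d['point'],.041)) for d in bot.landmark_of('wrist','clip_mid')])
plan([.5512,.33,.0365],11)
E
```

```text
[([257.6, 194.6], array([0.55293558, 0.33010963, 0.041     ]))]
shift frac (cur frame) [ 0.3968 -0.0025 -0.005 ] rows>=1.9 | in new frame [ 0.3968 -0.0025 -0.0048] | turn frac [-0.0006  0.0002  0.    ] rows>=0.0
```

View pics/w19.png

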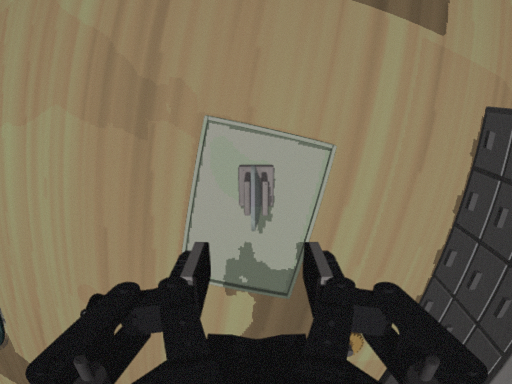

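The clip stands as I left it, at (256,187). Descending.

Call:
{"fn": "jog_arm", "kwargs": {
  "series": [
    [[0.08,-0.002,-0.001],[0,0,0]],
    [[0.11,0,0],[0,0,0]],
    [[0.1,0,0],[0,0,0]],
    [[0.06,0,0],[0,0,0]],
    [[0.03,0,0],[0,0,0]],
    [[0.015,0,0],[0,0,0]],
    [[0,0,0],[0,0,0]],
    [[0,0,0],[0,0,0]]
  ]
}}

```text
time_s: 47.45
tool_pos: [0.5515, 0.3304, 0.0378]
tcp_rot: [[0.001, 0.982, 0.19], [0.001, 0.19, -0.982], [-1.0, 0.001, -0.0]]
ft_force: [0.2, 0.9, 0.8]
width: 0.0497
```

Call:
{"fn": "jog_arm", "kwargs": {
  "series": [
    [[0,0,0],[0,0,0]],
    [[0,0,0],[0,0,0]],
    [[0,0,0],[0,0,0]],
    [[0,0,0],[0,0,0]],
    [[0,0,0],[0,0,0]],
    [[0,0,0],[0,0,0]]
  ],
  "jaw": 14
}}

```text
time_s: 48.2
tool_pos: [0.5514, 0.3304, 0.0376]
tcp_rot: [[0.001, 0.982, 0.19], [0.0, 0.19, -0.982], [-1.0, 0.001, -0.0]]
ft_force: [-0.9, -1.6, 6.1]
width: 0.0191
```

Call:
{"fn": "jog_arm", "kwargs": {
  "series": [
    [[-0.02,0,0],[0,0,0]],
    [[-0.05,0,0],[0,0,0]],
    [[-0.08,0,0],[0,0,0]],
    [[-0.1,0,0],[0,0,0]],
    [[-0.1,0,0],[0,0,0]],
    [[-0.04,0,0],[0,0,0]],
    [[0,0,0],[0,0,0]],
    [[0,0,0],[0,0,0]]
  ]
}}

```text
time_s: 49.2
tool_pos: [0.5508, 0.3298, 0.1531]
tcp_rot: [[-0.001, 0.982, 0.19], [-0.001, 0.19, -0.982], [-1.0, -0.001, 0.0]]
ft_force: [-0.2, -1.0, -1.9]
width: 0.0189
```

```bash
python3 - <<'E'
from h import *
r=grab('wrist','w20')
plan([.530,.0598,.155],11)
E
```

```text
shift frac (cur frame) [-0.0059 -0.2392  0.8707] rows>=4.3 | in new frame [-0.0066 -0.2396  0.8706] | turn frac [-0.0002  0.0001  0.0005] rows>=0.0
```

View pics/w20.png

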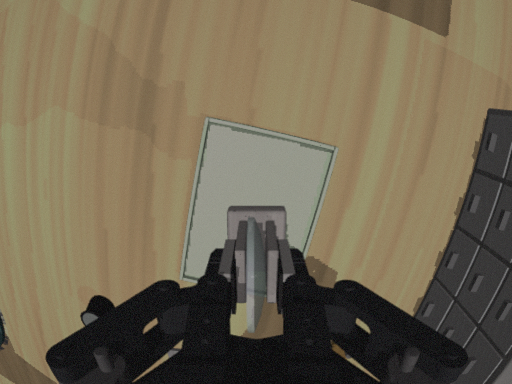

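Call:
{"fn": "jog_arm", "kwargs": {
  "series": [
    [[-0.003,-0.015,0.055],[0,0,0]],
    [[0,-0.03,0.108],[0,0,0]],
    [[0,-0.036,0.13],[0,0,0]],
    [[0,-0.036,0.13],[0,0,0]],
    [[0,-0.036,0.13],[0,0,0]],
    [[0,-0.036,0.13],[0,0,0]],
    [[0,-0.03,0.108],[0,0,0]],
    [[0,-0.015,0.055],[0,0,0]],
    [[0,-0.005,0.025],[0,0,0]],
    [[0,0,0],[0,0,0]],
    [[0,0,0],[0,0,0]]
  ]
}}

```text
time_s: 50.62
tool_pos: [0.5304, 0.0612, 0.155]
tcp_rot: [[-0.0, 0.981, 0.192], [0.001, 0.192, -0.981], [-1.0, 0.0, -0.001]]
ft_force: [-0.3, -0.4, -1.7]
width: 0.0187
```

```bash
python3 - <<'E'
from h import *
plan([.530,.0598,.0405],11)
E
```

```text
shift frac (cur frame) [ 0.3815 -0.0023  0.0047] rows>=1.8 | in new frame [ 0.3815 -0.0023  0.0044] | turn frac [ 0.0003 -0.0002 -0.    ] rows>=0.0
```

Call:
{"fn": "jog_arm", "kwargs": {
  "series": [
    [[0.08,-0.002,0.002],[0,0,0]],
    [[0.11,0,0],[0,0,0]],
    [[0.09,0,0],[0,0,0]],
    [[0.05,0,0],[0,0,0]],
    [[0.025,0,0],[0,0,0]],
    [[0.015,0,0],[0,0,0]],
    [[0.007,0,0],[0,0,0]],
    [[0,0,0],[0,0,0]],
    [[0,0,0],[0,0,0]]
  ]
}}

```text
time_s: 51.75
tool_pos: [0.5302, 0.0594, 0.0422]
tcp_rot: [[0.0, 0.982, 0.19], [0.0, 0.19, -0.982], [-1.0, 0.0, 0.0]]
ft_force: [0.3, -0.1, -1.9]
width: 0.0188
```

Call:
{"fn": "jog_arm", "kwargs": {
  "series": [
    [[0.004,0,0],[0,0,0]],
    [[0.003,0,0],[0,0,0]],
    [[0.002,0,0],[0,0,0]],
    [[0,0,0],[0,0,0]],
    [[0,0,0],[0,0,0]]
  ]
}}

```text
time_s: 52.38
tool_pos: [0.53, 0.0593, 0.0395]
tcp_rot: [[0.0, 0.982, 0.19], [-0.0, 0.19, -0.982], [-1.0, -0.0, 0.0]]
ft_force: [-3.0, -1.4, 8.8]
width: 0.0189
```

Contact is made, so I release and lift well clear.

Call:
{"fn": "jog_arm", "kwargs": {
  "series": [
    [[0,0,0],[0,0,0]],
    [[0,0,0],[0,0,0]],
    [[0,0,0],[0,0,0]],
    [[0,0,0],[0,0,0]],
    [[-0.05,0,0],[0,0,0]],
    [[-0.1,0,0],[0,0,0]],
    [[-0.14,0,0],[0,0,0]],
    [[-0.15,0,0],[0,0,0]],
    [[-0.15,0,0],[0,0,0]],
    [[-0.1,0,0],[0,0,0]],
    [[0,0,0],[0,0,0]],
    [[0,0,0],[0,0,0]]
  ],
  "jaw": 50
}}

```text
time_s: 53.88
tool_pos: [0.5297, 0.0593, 0.2462]
tcp_rot: [[-0.0, 0.982, 0.19], [-0.0, 0.19, -0.982], [-1.0, -0.0, 0.0]]
ft_force: [0.6, -0.2, -0.8]
width: 0.0502
```

```bash
python3 - <<'E'
from h import *
np.set_printoptions(precision=4,suppress=True)
r=grab('wrist','w21')
for n,z in [('clip_mid',.043),('knob_mid',.038)]:
    print(n,[(d['point'],round(d['conf'],2),onz(r,d['point'],z)) for d in bot.landmark_of('wrist',n)])
s=grab('scene','s21')
for n,z in [('clip_mid',.043),('knob_mid',.038),('barrel_mid',.032),('collar',0)]:
    print(n,[(d['point'],round(d['conf'],2),onz(s,d['point'],z)) for d in bot.landmark_of('scene',n)])
cv2.imwrite('pics/s21c.png',cv2.resize(s['image'][130:310,90:360],None,fx=2.9,fy=2.9,interpolation=cv2.INTER_CUBIC))
E
```

```text
clip_mid [([258.4, 175.1], 0.83, array([0.5324, 0.0579, 0.043 ]))]
knob_mid [([254.3, 252.9], 0.9, array([ 0.5473, -0.0451,  0.038 ]))]
clip_mid [([294.7, 199.9], 0.66, array([0.533 , 0.0698, 0.043 ]))]
knob_mid [([243.6, 210.7], 0.94, array([ 0.551 , -0.0395,  0.038 ]))]
barrel_mid [([253.3, 269.2], 0.91, array([ 0.6827, -0.0283,  0.032 ])), ([120.5, 217.5], 0.69, array([ 0.5494, -0.2943,  0.032 ])), ([186.0, 237.5], 0.58, array([ 0.6051, -0.1582,  0.032 ])), ([263.9, 218.2], 0.51, array([0.5681, 0.0018, 0.032 ])), ([291.9, 198.1], 0.36, array([0.5202, 0.0664, 0.032 ]))]
collar [([128.6, 229.4], 0.64, array([ 0.5592, -0.2838,  0.    ]))]
```

View pics/w21.png

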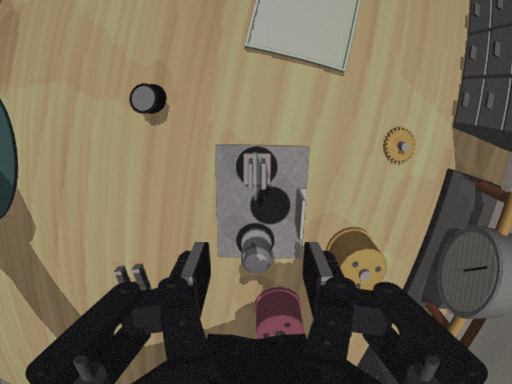

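View pics/s21c.png

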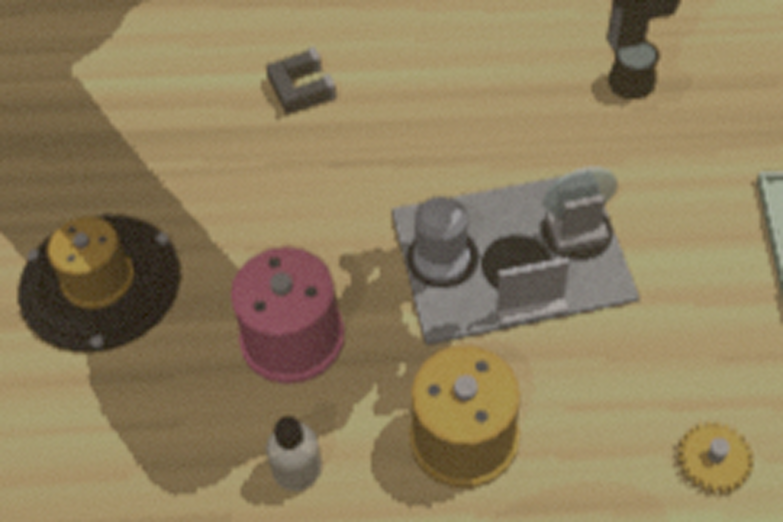

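All three stand upright where they belong, and the robot is clear, so I hand in.

```bash
python3 - <<'E'
from station import bot
print(bot.close_job())
E
```

```text
the job is handed in; nothing more can be done
None
```

I moved the clip and then the knob into the green tray. After that I set the small brass barrel in the iron collar, put the knob and the clip back on their pads, and handed in at about 54 s of the 141 s allowed. The hand-in gave no verdict.

- **Barrel:** In the last pictures it stands upright inside the collar's ring. It was released about 1 mm from the collar axis I had fitted from the picture.
- **Clip and knob:** Both stand upright on their pads. They were released within about 1 mm of where the gripper first took hold of them.
- **Other things:** The loupe, bottle, gear and magnet look undisturbed. I judged this by eye and did not measure it. The gripper was open and well clear.

**Where checks disagreed:**
- The last scene camera readings put the clip about 10 mm and the knob 2–4 mm from where I set them down. They put the collar origin about 12 mm from my fit. For the clip, that camera showed the same offset at the start.
- The wrist camera put the clip and knob within about 3 mm of where I set them down, so I went by that.
- The knob was pressed on the board with about 21 N before I eased off and let go.

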